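# Load the sanding block on push-push ejector pins

### The arm

A 7-joint arm with a two-finger parallel gripper is mounted at the origin on a cart in front of the work surface, level with it; the furniture and walls round the work are solid. World frame = base frame: x ahead of the robot, y to its left, z up, the work surface at z = 0. Lengths are in m, angles in rad, forces in N, time in s.
With the tool pointing down it reaches from about 0.425 to 0.875 m from the base axis. Payload 4.7 kg.
Tool frame: the origin (TCP) lies on the centre line of the jaws, within the pads' length; the fingertips stand 22 mm ahead of it and the grasp point (between the pads) lies 3 mm ahead of it (r.tcp_to_tips is the distance from the TCP to the fingertips, in m); z points along the fingers, x is the direction in which the jaws open and shut, and the axes are right-handed (so a half turn about z gives the same grasp; the last joint's range is limited). The gripper opens to 87 mm and grips with 3 to 60 N. Pads are 19 mm wide; open, the fingers measure 117 mm over their backs; the gripper's body (75 mm by 190 mm) begins 51 mm behind the grasp point.
Start: joints at [-1.111, 0.321, -0.07, 1.45, 0.023, 1.371, -0.057], TCP at [0.28, 0.586, 0.245] pointing down, gripper open.
Joint ranges: [-2.86, 2.86], [-0.3, 2.09], [-1.38, 1.24], [0.06, 2.45], [-1.56, 4.7], [0.09, 2.05], [-2.69, 2.69]. Speed limits (rad/s): [2.57, 2.57, 3.14, 3.14, 3.14, 3.14, 3.14].

### API

Orientations are given as a rotation vector (axis times angle).
In Python, from station import r gives the robot as it stands. The module is installed in compiled form; this text tells all that it offers.
- The arm moves only by the shell command python3 -m crank 'ROWS'. ROWS is JSON, a list of rows, each a list of 7 numbers: the closure, from -1 (fully open) to 1 (shut), then the shift along the world's x, y, z in mm, then the turn, a rotation vector about the world's x, y, z in rad. In form: [[jaw, x, y, z, wx, wy, wz], ...]. A call has 1 to 20 rows; each row is the pose to reach, as a shift and turn from the pose commanded when the call began; what a row does not reach only later rows make up. A row lasts 1/12 s, in which the tool goes at most 41.7 mm and 7.16 degrees, less where a joint would pass 70% of its speed; a pose out of reach is approached as far as the arm can. A call with a gripper value outside its range is refused whole. The fingers move at their own pace and stop on an object; the grip force is fixed at half the most. Time passes only in rows, so rows that repeat a pose let the fingers close. It gives the time, the measured TCP pose, the force and the opening at its end, in the units of the state.
- r.read_state(): the state, without advancing time (a new reading comes with each control period).
- r.camera(name): name is "side" or "top" or "wrist"; returns a dict with "frame" (420x560x3 uint8, red, green, blue), "mtx" (3x3 intrinsics, pixels), "k1" (the pictures are not rectified: a ray, as slopes to the right and down, at radius r is drawn at 1 + k1 r^2 times it, then the intrinsics apply), "rvec" (rotation vector, rad) and "tvec" (3), from world to camera coordinates, as OpenCV has them; the wrist camera has in their place "mount" (4x4, takes a point from camera to tool coordinates, whose origin is the TCP and whose axes are the tool frame's). Camera axes: x right, y down, z forward; pixel columns grow to the right and rows downward; lengths in m; the calibration is good to about 2 mm. A picture is of the moment at which its call begins: read the wrist's pose just before it. There is no depth.
- r.finish_job(): hands the job in, once; it reports no verdict.
The state is a dict: "t": time; "joint_pos": joint angles; "qvel": joint speeds; "tau": joint torques, N m; "ee_pos": TCP position; "tcp_rot": TCP orientation; "wrist_force": force on the tool from outside, world axes, zero at the start; "moment": the same for the moment, N m; "finger_gap": finger opening in m.
Only numpy, scipy, OpenCV 4.12 (cv2) and the standard library are available. Lean on these libraries where they do the work, as an engineer would, in place of code of your own. Each camera call takes 0.05 s, during which the arm holds its last target.

### The job

Load the cork sanding block into the plywood re-papering cradle, between the wooden guides, so that it lies level and fully home on all three brass ejector pins, and let go. The pins are push-push (one click locks a pin down, the next lets it spring up again) and it is not known how each was left, so feel with a light touch which ones stand up and see that all three are locked down for the block. Press gently: nothing in the cradle may be forced.

Things in the scene. Friction and masses are not known exactly. Their poses are not given: they have to be found in the camera images.
- cradle: plywood cradle fixed to the bench, 96 (its x) by 150 mm (its y), origin at the centre of its underside on the bench top, z up; floor 22 mm over the bench. Three push-push pins stand in the floor. The block is home when its underside is 10 mm over the floor, on three locked pins. A push over 25 N on cradle or pins is too hard.
- seat (a point): centre of the cradle's seat, on its floor: 64 (x) by 110 mm (y) between dark wooden guides that rise 14 mm over the floor: an end guide 40 mm wide in the middle of either short end, and four corner guides along the long sides, 38 to 55 mm off the centre along y. Between these the long sides are open for the fingers.
- pin_axis_1 (a point): on the axis of the brass pin at x, y = (+10, +30) mm in the cradle's frame, at floor height (22 mm over the bench). The pin is 14 mm across; its flat top stands 13 mm over this point when sprung up, 10 mm when locked down (which is not told). It stops at 3.8 mm. Locked or up, a touch under 4 N hardly moves it.
- pin_axis_2 (a point): on the axis of the brass pin at x, y = (+10, -30) mm in the cradle's frame, at floor height (22 mm over the bench). The pin is 14 mm across; its flat top stands 13 mm over this point when sprung up, 10 mm when locked down (which is not told). Any of the three pins: pressed to under 5 mm over this point (about 8 N) and let go, an up pin stays locked and a locked pin springs up.
- pin_axis_3 (a point): on the axis of the brass pin at x, y = (-14, 0) mm in the cradle's frame, at floor height (22 mm over the bench). The pin is 14 mm across; its flat top stands 13 mm over this point when sprung up, 10 mm when locked down (which is not told). Same kind of pin as the other two; each of the three starts either up or locked.
- block_center (a point): centre of the light brown cork sanding block, 58 (its x) by 104 (its y) by 32 mm high (z up), about 0.07 kg, lying flat and loose on the bench; the point is 16 mm over its underside. Grasp it across the 58 mm width. Its long side goes along the cradle's long side, either way round.

How it is judged:
By the outcome, as a careful person would: the job done as asked, in the order asked, and still so for the second after the job is handed in, with the robot touching nothing.
It also fails if it takes over 72 s, if anything falls off the work surface, if the arm or the gripper's body presses on something with over 40 N, if the wrist force passes 120 N, or if a joint passes its speed limit or range.

## Working session

There is one attempt and no reset: what is moved stays moved. The work goes in short steps, Python scripts to look and compute and a shell command to move; the robot and the scene stay as the last step left them, time stands still between calls to the robot, and variables do not carry over. Pictures are saved under pics/ and viewed, and the job is handed in when it is done.

```bash
mkdir -p pics
python3 - <<'E'
from station import r
import cv2
s=r.read_state()
for k in s: print(k,s[k])
print(r.tcp_to_tips)
for n in ("side","top","wrist"):
    c=r.camera(n); cv2.imwrite(f"pics/{n}0.png",c["frame"][:,:,::-1])
    print(n,{k:v for k,v in c.items() if k!="frame"})
E
```

```text
t 0.0
joint_pos [-1.1109001   0.32184987 -0.07008474  1.45168907  0.02260483  1.37082137
 -0.05689473]
qvel [ 9.21111012e-05 -3.54707976e-05 -2.37136622e-03 -2.57077746e-03
 -8.55968613e-04 -4.33588090e-04 -5.51904868e-04]
tau [-3.58763518e-04 -4.91280019e+01 -4.03902009e-01 -3.12525094e+01
 -6.38051704e-02  4.36093309e-02  1.63722525e-04]
ee_pos [0.28008254 0.58597625 0.24343699]
tcp_rot [ 2.65655077e+00  1.67485879e+00 -2.53914230e-03]
wrist_force [-0.23799318 -0.10793139  0.06703578]
moment [ 0.03057765  0.04299016 -0.01568038]
finger_gap 0.08688918094190205
0.022
side {'mtx': array([[455.53000916,   0.        , 284.17466954],
       [  0.        , 455.53000916, 209.21452383],
       [  0.        ,   0.        ,   1.        ]]), 'k1': -0.05267941547703545, 'rvec': array([ 2.00779877, -0.0392177 ,  0.04394457]), 'tvec': array([-0.45514629,  0.02729274,  1.30839959])}
top {'mtx': array([[384.58143695,   0.        , 281.55118429],
       [  0.        , 384.58143695, 208.71663553],
       [  0.        ,   0.        ,   1.        ]]), 'k1': -0.009709838750440226, 'rvec': array([ 2.07469857, -2.1152724 ,  0.25324448]), 'tvec': array([-0.0110738 ,  0.47755228,  0.87673539])}
wrist {'mtx': array([[292.54995784,   0.        , 279.7372374 ],
       [  0.        , 292.54995784, 204.58957642],
       [  0.        ,   0.        ,   1.        ]]), 'k1': -0.04179290576095071, 'mount': array([[ 9.99999202e-01,  5.99983203e-04,  1.11172241e-03,
         2.88493234e-04],
       [-8.84282493e-04,  9.60921966e-01,  2.76817977e-01,
        -7.57526343e-02],
       [-9.02192348e-04, -2.76818739e-01,  9.60921730e-01,
        -1.41981970e-01],
       [ 0.00000000e+00,  0.00000000e+00,  0.00000000e+00,
         1.00000000e+00]])}
```

View pics/side0.png

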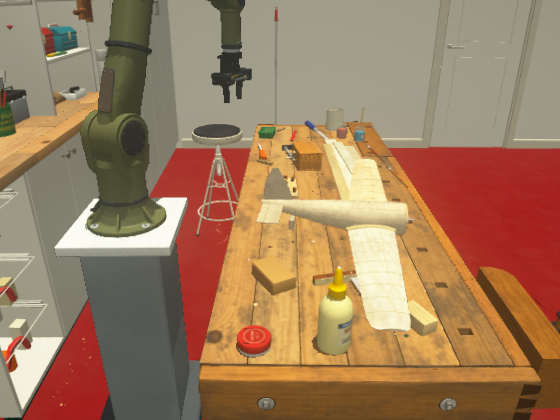

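View pics/top0.png

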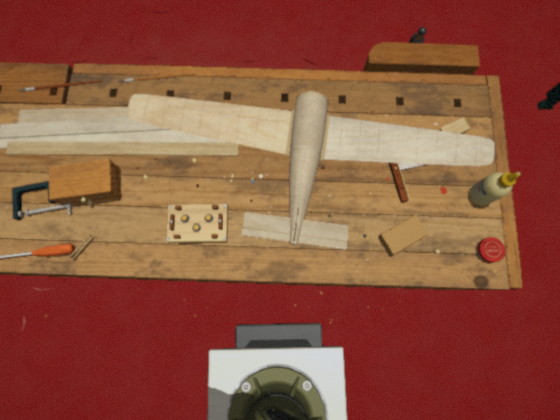

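View pics/wrist0.png

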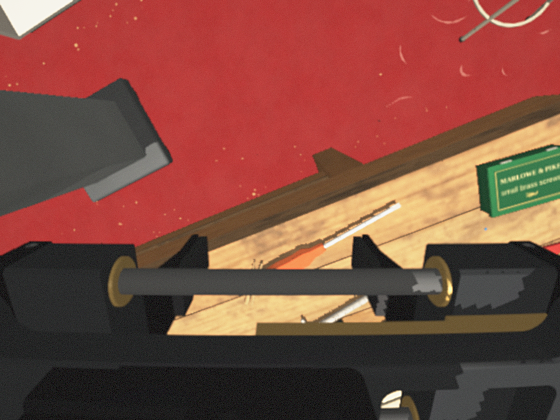

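The top view shows the cradle at about (197,223), the block at about (404,236), and the fuselage tail between them. Next I'll enlarge these.

```bash
cat > h.py <<'E'
import numpy as np,cv2
from scipy.spatial.transform import Rotation as R
def campose(c,s=None):
    if "rvec" in c:
        Rm=R.from_rotvec(c["rvec"]).as_matrix(); return Rm.T,-Rm.T@c["tvec"]
    T=np.eye(4);T[:3,:3]=R.from_rotvec(s["tcp_rot"]).as_matrix();T[:3,3]=s["ee_pos"]
    M=T@c["mount"]; return M[:3,:3],M[:3,3]
def dist(c): return np.array([c["k1"],0,0,0,0.])
def p2w(c,uv,z,s=None):
    Rm,o=campose(c,s)
    u=cv2.undistortPoints(np.array(uv,float).reshape(-1,1,2),c["mtx"],dist(c)).reshape(-1,2)
    d=np.c_[u,np.ones(len(u))]@Rm.T
    return o+d*((z-o[2])/d[:,2])[:,None]
def w2p(c,P,s=None):
    Rm,o=campose(c,s); q=(np.atleast_2d(P)-o)@Rm
    return cv2.projectPoints(q,np.zeros(3),np.zeros(3),c["mtx"],dist(c))[0].reshape(-1,2)
E
python3 - <<'E'
import pickle
from station import r
import cv2
c=r.camera("top"); pickle.dump(c,open("top.pkl","wb")); f=c["frame"][:,:,::-1]
a=cv2.resize(f[190:260,150:250],None,fx=7,fy=7,interpolation=cv2.INTER_CUBIC)
b=cv2.resize(f[205:270,360:460],None,fx=7,fy=7,interpolation=cv2.INTER_CUBIC)
cv2.imwrite("pics/cr.png",a);cv2.imwrite("pics/bl.png",b)
E
```

```text
(no output)
```

View pics/cr.png

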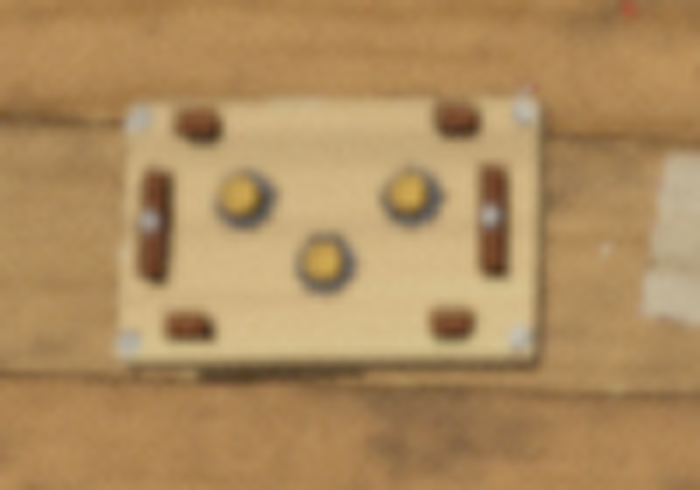

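View pics/bl.png

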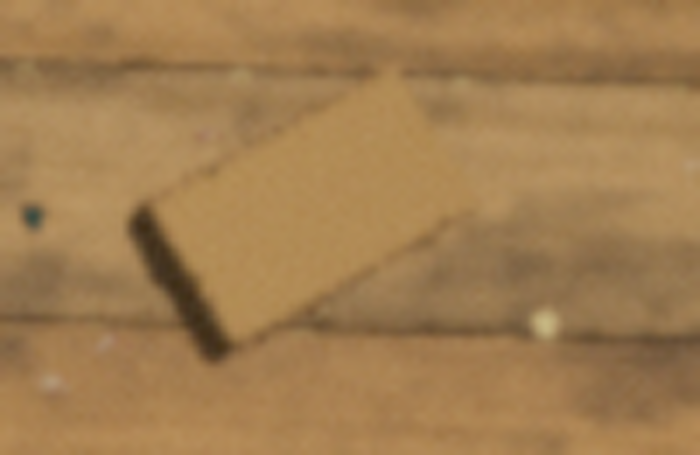

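Crop corners read: cradle floor (128,100),(540,97),(537,358),(120,357); pins (243,195),(410,195),(325,262). Block top (150,208),(392,72),(470,208),(232,350).

Run:
```python
import pickle,numpy as np
from h import *
c=pickle.load(open("top.pkl","rb"))
f=lambda p,o:(np.array(p)+.5)/7-.5+np.array(o)
cr=p2w(c,f([(128,100),(540,97),(537,358),(120,357)],(150,190)),.022)
pn=p2w(c,f([(243,195),(410,195),(325,262)],(150,190)),.034)
bl=p2w(c,f([(150,208),(392,72),(470,208),(232,350)],(360,205)),.032)
for n,a in(("cr",cr),("pin",pn),("bl",bl)):
    print(n,(a*1000).round(1)[:,:2].tolist(),(a.mean(0)*1000).round(1))
    if len(a)==4: print(np.linalg.norm(np.diff(a,axis=0,append=a[:1]),axis=1)*1000)
e=cr[0]-cr[1]+cr[3]-cr[2];print("cradle y-axis yaw",np.degrees(np.arctan2(-e[0],e[1])))
e=bl[0]-bl[1]+bl[3]-bl[2];print("bl y-axis yaw",np.degrees(np.arctan2(-e[0],e[1])))
e=pn[0]-pn[1];print("pins yaw",np.degrees(np.arctan2(-e[0],e[1])))
s=R.from_rotvec([2.65655077e+00,1.67485879e+00,-2.53914230e-03]).as_matrix();print(s)
```

```text
cr [[504.2, 267.4], [502.4, 118.1], [407.1, 117.8], [410.2, 265.5]] [456.  192.2  22. ]
[149.23316171  95.30479756 147.65174398  93.95159203]
pin [[465.4, 221.2], [464.3, 162.0], [440.7, 191.3]] [456.8 191.5  34. ]
bl [[414.0, -263.6], [461.2, -353.7], [411.8, -376.1], [363.6, -288.1]] [ 412.6 -320.4   32. ]
[101.70953038  54.31832158 100.39868256  56.01530109]
cradle y-axis yaw -0.9578823343095421
bl y-axis yaw 28.15662786227289
pins yaw -1.1088686188338264
[[ 4.31142178e-01  9.02283685e-01 -7.58001081e-04]
 [ 9.02281836e-01 -4.31142831e-01 -1.82977292e-03]
 [-1.97778099e-03  1.04961677e-04 -9.99998039e-01]]
```

```bash
python3 -m crank '[[1,176,-340,-35,0,0,-1.143],[1,176,-340,-35,0,0,-1.143],[1,176,-340,-35,0,0,-1.143],[1,176,-340,-35,0,0,-1.143],[1,176,-340,-35,0,0,-1.143],[1,176,-340,-35,0,0,-1.143],[1,176,-340,-35,0,0,-1.143],[1,176,-340,-35,0,0,-1.143],[1,176,-340,-35,0,0,-1.143],[1,176,-340,-35,0,0,-1.143],[1,176,-340,-35,0,0,-1.143],[1,176,-340,-35,0,0,-1.143],[1,176,-340,-35,0,0,-1.143]]'
python3 - <<'E'
import pickle
from station import r
import cv2
s=r.read_state();c=r.camera("wrist");pickle.dump((s,c),open("w1.pkl","wb"))
print(s["joint_pos"],s["ee_pos"],s["tcp_rot"]);cv2.imwrite("pics/w1.png",c["frame"][:,:,::-1])
E
```

```text
t: 1.28
ee_pos: [0.4554, 0.2482, 0.2096]
tcp_rot: [-3.141, 0.023, 0.001]
wrist_force: [-0.0, 0.7, -0.1]
finger_gap: 0.0084
[-0.79328848  0.05949541  0.25382335  1.8310267  -0.01659553  1.25288917
 -0.54949914] [0.45544796 0.24824764 0.20961511] [-3.14073123e+00  2.32259021e-02  5.13696184e-04]
```

View pics/w1.png

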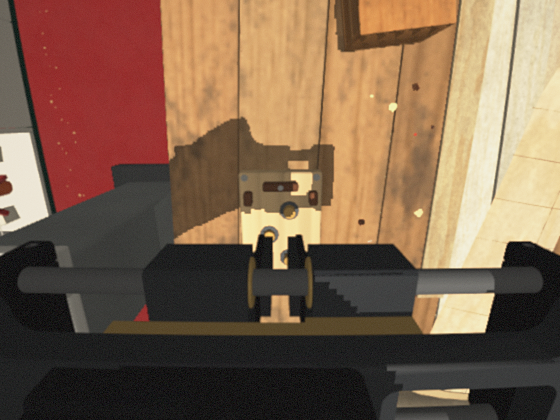

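The cradle is partly hidden by the closed fingers, with the visible end at rows 170-260. I'll shift toward -y to clear the view.

```bash
python3 -m crank '[[1,0,-100,-30,0,0,0],[1,0,-100,-30,0,0,0],[1,0,-100,-30,0,0,0],[1,0,-100,-30,0,0,0],[1,0,-100,-30,0,0,0],[1,0,-100,-30,0,0,0]]'
python3 - <<'E'
import pickle
from station import r
import cv2
s=r.read_state();c=r.camera("wrist");pickle.dump((s,c),open("w2.pkl","wb"))
print(s["ee_pos"],s["tcp_rot"]);f=c["frame"][:,:,::-1];cv2.imwrite("pics/w2.png",f)
cv2.imwrite("pics/w2c.png",cv2.resize(f[40:240,180:380],None,fx=3,fy=3,interpolation=cv2.INTER_CUBIC))
E
```

```text
t: 1.83
ee_pos: [0.4562, 0.1487, 0.18]
tcp_rot: [-3.14, 0.023, -0.001]
wrist_force: [-0.2, 1.3, -0.3]
finger_gap: 0.0001
[0.45616803 0.14870472 0.18003259] [-3.14047422e+00  2.33018598e-02 -1.18701821e-03]
```

View pics/w2c.png

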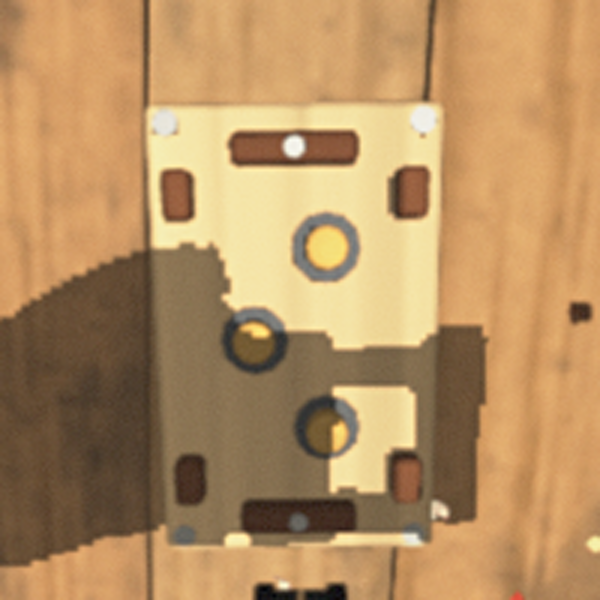

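Crop: floor corners (148,107),(441,104),(431,543),(168,545); pin tops (326,248),(255,342),(327,427).

Run:
```python
import pickle
from h import *
s,c=pickle.load(open("w2.pkl","rb"))
f=lambda p:(np.array(p)+.5)/3-.5+np.array((180,40))
cr=p2w(c,f([(148,107),(441,104),(431,543),(168,545)]),.022,s)
pn=p2w(c,f([(326,248),(327,427),(255,342)]),.034,s)
print((cr*1000).round(1),cr.mean(0),(pn*1000).round(1))
print(np.linalg.norm(np.diff(cr,axis=0,append=cr[:1]),axis=1)*1000)
e=cr[0]-cr[3]+cr[1]-cr[2];print(np.degrees(np.arctan2(-e[0],e[1])))
```

```text
[[409.9 267.9  22. ]
 [503.2 267.5  22. ]
 [503.6 120.   22. ]
 [408.5 120.6  22. ]] [0.45630495 0.19399272 0.022     ] [[465.9 223.5  34. ]
 [465.9 165.7  34. ]
 [442.6 194.2  34. ]]
[ 93.26816919 147.50546779  95.16458506 147.32137876]
-0.19095365302241823
```

```bash
python3 -m crank '[[1,10,15,-40,0,0,0],[1,10,15,-80,0,0,0],[1,10,15,-105,0,0,0],[1,10,15,-114,0,0,0],[1,10,15,-114,0,0,0],[1,10,15,-114,0,0,0]]'
```

```text
t: 2.38
ee_pos: [0.4669, 0.1626, 0.0664]
tcp_rot: [-3.141, 0.026, -0.001]
wrist_force: [0.7, 0.3, 0.8]
finger_gap: 0.0002
```

```bash
python3 -m crank '[[1,-1,0,-3,0,0,0],[1,-1,0,-5,0,0,0],[1,-1,0,-7,0,0,0],[1,-1,0,-7,0,0,0],[1,-1,0,-7,0,0,0]]'; python3 -m crank '[[1,0,0,-1,0,0,0],[1,0,0,-1,0,0,0],[1,0,0,-1,0,0,0]]';python3 -m crank '[[1,0,0,-1,0,0,0],[1,0,0,-1,0,0,0],[1,0,0,-1,0,0,0]]'
```

```text
t: 2.8
ee_pos: [0.4656, 0.1616, 0.0591]
tcp_rot: [-3.141, 0.028, -0.001]
wrist_force: [-0.3, -0.5, 0.2]
finger_gap: 0.0004
t: 3.05
ee_pos: [0.4653, 0.1615, 0.0576]
tcp_rot: [-3.141, 0.028, -0.0]
wrist_force: [0.0, 0.2, -0.3]
finger_gap: 0.0007
t: 3.3
ee_pos: [0.4654, 0.1615, 0.0569]
tcp_rot: [-3.141, 0.028, -0.0]
wrist_force: [-0.8, -0.9, 3.1]
finger_gap: 0.0008
```

```bash
python3 -m crank '[[1,0,0,-0.3,0,0,0],[1,0,0,-0.3,0,0,0]]'
python3 - <<'E'
from station import r
import numpy as np
a=[r.read_state() for _ in range(5)]
print([x["wrist_force"][2].round(2) for x in a], a[-1]["ee_pos"],a[-1]["t"])
E
```

```text
t: 3.47
ee_pos: [0.4654, 0.1615, 0.0565]
tcp_rot: [-3.141, 0.028, -0.0]
wrist_force: [-1.5, -1.6, 4.3]
finger_gap: 0.0007
[np.float64(4.26), np.float64(4.26), np.float64(4.26), np.float64(4.26), np.float64(4.26)] [0.46538162 0.1615077  0.0565101 ] 3.4667
```

```bash
python3 -m crank '[[1,0,0,8,0,0,0],[1,0,35,10,0,0,0],[1,0,61,8,0,0,0],[1,0,61,4,0,0,0],[1,0,61,2,0,0,0],[1,0,61,2,0,0,0],[1,0,61,1.5,0,0,0],[1,0,61,1.5,0,0,0]]'; python3 -m crank '[[1,0,0,-0.7,0,0,0],[1,0,0,-0.7,0,0,0],[1,0,0,-0.7,0,0,0]]';python3 -m crank '[[1,0,0,-0.7,0,0,0],[1,0,0,-0.7,0,0,0],[1,0,0,-0.7,0,0,0]]'
```

```text
t: 4.13
ee_pos: [0.4654, 0.2211, 0.0577]
tcp_rot: [3.141, -0.031, -0.0]
wrist_force: [0.5, -0.4, 0.4]
finger_gap: 0.0004
t: 4.38
ee_pos: [0.4656, 0.2215, 0.0575]
tcp_rot: [3.141, -0.03, 0.0]
wrist_force: [-0.7, -1.7, 4.1]
finger_gap: 0.0008
t: 4.63
ee_pos: [0.4656, 0.2218, 0.0566]
tcp_rot: [3.141, -0.029, 0.001]
wrist_force: [0.1, -3.2, 4.9]
finger_gap: 0.0007
```

Pin 1 made contact at about the same height as pin 2. Now pin 3.

```bash
python3 -m crank '[[1,0,0,8,0,0,0],[1,-12,-14,10,0,0,0],[1,-24,-28.5,8,0,0,0],[1,-24,-28.5,4,0,0,0],[1,-24,-28.5,2,0,0,0],[1,-24,-28.5,2,0,0,0],[1,-24,-28.5,2,0,0,0]]'; python3 -m crank '[[1,0,0,-0.7,0,0,0],[1,0,0,-0.7,0,0,0],[1,0,0,-0.7,0,0,0]]';python3 -m crank '[[1,0,0,-0.7,0,0,0],[1,0,0,-0.7,0,0,0],[1,0,0,-0.7,0,0,0]]'
```

```text
t: 5.22
ee_pos: [0.4416, 0.195, 0.0585]
tcp_rot: [-3.141, 0.027, -0.001]
wrist_force: [0.3, 0.3, 0.6]
finger_gap: 0.0003
t: 5.47
ee_pos: [0.4415, 0.1943, 0.0577]
tcp_rot: [3.141, -0.028, 0.0]
wrist_force: [-0.7, 0.2, 1.0]
finger_gap: 0.0005
t: 5.72
ee_pos: [0.4413, 0.194, 0.0569]
tcp_rot: [3.141, -0.028, -0.0]
wrist_force: [-0.3, -0.4, 0.6]
finger_gap: 0.0005
```

No contact yet at 0.0569, so I'll continue down.

```bash
python3 -m crank '[[1,0,0,-0.7,0,0,0],[1,0,0,-0.7,0,0,0],[1,0,0,-0.7,0,0,0]]';python3 -m crank '[[1,0,0,-0.7,0,0,0],[1,0,0,-0.7,0,0,0],[1,0,0,-0.7,0,0,0]]';python3 -m crank '[[1,0,0,-0.7,0,0,0],[1,0,0,-0.7,0,0,0],[1,0,0,-0.7,0,0,0]]'
```

```text
t: 5.97
ee_pos: [0.4412, 0.1939, 0.0562]
tcp_rot: [3.141, -0.028, -0.0]
wrist_force: [-0.9, -1.1, -0.1]
finger_gap: 0.0002
t: 6.22
ee_pos: [0.4413, 0.194, 0.0556]
tcp_rot: [3.141, -0.028, 0.0]
wrist_force: [0.3, -0.6, -0.5]
finger_gap: 0.0005
t: 6.47
ee_pos: [0.4413, 0.194, 0.0549]
tcp_rot: [3.141, -0.028, 0.0]
wrist_force: [0.0, 0.2, -0.6]
finger_gap: 0.0003
```

```bash
python3 -m crank '[[1,0,0,-0.6,0,0,0],[1,0,0,-0.6,0,0,0],[1,0,0,-0.6,0,0,0]]';python3 -m crank '[[1,0,0,-0.6,0,0,0],[1,0,0,-0.6,0,0,0],[1,0,0,-0.6,0,0,0]]'
```

```text
t: 6.72
ee_pos: [0.4414, 0.194, 0.0543]
tcp_rot: [-3.141, 0.028, -0.0]
wrist_force: [0.1, -0.2, -0.2]
finger_gap: 0.0005
t: 6.97
ee_pos: [0.4414, 0.194, 0.0539]
tcp_rot: [-3.141, 0.028, -0.0]
wrist_force: [-1.1, 0.6, 3.7]
finger_gap: 0.0006
```

Pin 3 is locked (contact at 0.054) and pins 1 and 2 are up (0.057). Next I press pin 1 down gradually.

```bash
python3 -m crank '[[1,0,0,10,0,0,0],[1,12,14,12,0,0,0],[1,24.3,28.5,10,0,0,0],[1,24.3,28.5,5,0,0,0],[1,24.3,28.5,4,0,0,0],[1,24.3,28.5,2,0,0,0],[1,24.3,28.5,0,0,0,0],[1,24.3,28.5,0,0,0,0]]'; python3 -m crank '[[1,0,0,-1.2,0,0,0],[1,0,0,-2.4,0,0,0],[1,0,0,-2.4,0,0,0]]';python3 -m crank '[[1,0,0,-1.2,0,0,0],[1,0,0,-2.4,0,0,0],[1,0,0,-2.4,0,0,0]]'
```

```text
t: 7.63
ee_pos: [0.4655, 0.2228, 0.0543]
tcp_rot: [-3.14, 0.029, -0.001]
wrist_force: [-0.6, 1.2, 4.0]
finger_gap: 0.0003
t: 7.88
ee_pos: [0.4655, 0.2228, 0.0521]
tcp_rot: [-3.14, 0.028, -0.001]
wrist_force: [-0.8, 0.9, 4.5]
finger_gap: 0.0005
t: 8.13
ee_pos: [0.4655, 0.2228, 0.0497]
tcp_rot: [-3.14, 0.029, -0.001]
wrist_force: [-1.0, 1.5, 6.0]
finger_gap: 0.0007
```

```bash
python3 -m crank '[[1,0,0,-0.7,0,0,0],[1,0,0,-1.4,0,0,0],[1,0,0,-1.4,0,0,0]]'
```

```text
t: 8.38
ee_pos: [0.4655, 0.2228, 0.0485]
tcp_rot: [-3.14, 0.029, -0.001]
wrist_force: [-0.4, 1.4, 5.4]
finger_gap: 0.0003
```

```bash
python3 -m crank '[[1,0,0,-0.4,0,0,0],[1,0,0,-0.4,0,0,0]]'; python3 -m crank '[[1,0,0,3,0,0,0],[1,0,0,10,0,0,0],[1,0,0,10,0,0,0],[1,0,0,7,0,0,0],[1,0,0,7,0,0,0],[1,0,0,7,0,0,0]]'; python3 -m crank '[[1,0,0,-0.8,0,0,0],[1,0,0,-0.8,0,0,0],[1,0,0,-0.8,0,0,0]]'
```

```text
t: 8.55
ee_pos: [0.4656, 0.2228, 0.0482]
tcp_rot: [-3.14, 0.029, -0.001]
wrist_force: [-1.3, 1.7, 7.8]
finger_gap: 0.0005
t: 9.05
ee_pos: [0.4659, 0.2221, 0.054]
tcp_rot: [3.141, -0.029, 0.001]
wrist_force: [1.8, -0.6, 2.0]
finger_gap: 0.0004
t: 9.3
ee_pos: [0.4659, 0.2221, 0.0534]
tcp_rot: [3.141, -0.029, 0.001]
wrist_force: [1.3, -1.3, 5.3]
finger_gap: 0.0001
```

```bash
python3 -m crank '[[1,0,0,2.5,0,0,0],[1,0,0,2.5,0,0,0],[1,0,0,2.5,0,0,0],[1,0,0,2.5,0,0,0]]'; python3 -m crank '[[1,0,0,8,0,0,0],[1,0,-30,8,0,0,0],[1,0,-60,8,0,0,0],[1,0,-60,4,0,0,0],[1,0,-60,1.5,0,0,0],[1,0,-60,-1,0,0,0],[1,0,-60,-4,0,0,0],[1,0,-60,-4,0,0,0]]';python3 -m crank '[[1,0,0,-1.2,0,0,0],[1,0,0,-2.2,0,0,0],[1,0,0,-2.2,0,0,0]]'
```

```text
t: 9.63
ee_pos: [0.465, 0.2225, 0.0553]
tcp_rot: [3.141, -0.028, -0.002]
wrist_force: [-0.3, 0.6, 0.7]
finger_gap: 0.0006
t: 10.3
ee_pos: [0.4659, 0.1621, 0.0521]
tcp_rot: [3.14, -0.027, 0.0]
wrist_force: [0.3, -3.5, 5.5]
finger_gap: -0.0001
t: 10.55
ee_pos: [0.4659, 0.1623, 0.0501]
tcp_rot: [3.14, -0.026, 0.0]
wrist_force: [-0.5, -4.6, 5.9]
finger_gap: 0.0004
```

Pin 1 is confirmed locked: no force at 0.0553. I'll finish pressing pin 2.

```bash
python3 -m crank '[[1,0,0,-0.8,0,0,0],[1,0,0,-1.5,0,0,0],[1,0,0,-1.5,0,0,0]]'; python3 -m crank '[[1,0,0,-0.4,0,0,0],[1,0,0,-0.4,0,0,0]]'
```

```text
t: 10.8
ee_pos: [0.466, 0.1623, 0.0487]
tcp_rot: [3.14, -0.026, 0.0]
wrist_force: [-1.0, -4.6, 5.9]
finger_gap: 0.0003
t: 10.97
ee_pos: [0.466, 0.1623, 0.0484]
tcp_rot: [3.14, -0.026, 0.0]
wrist_force: [-1.0, -4.6, 6.1]
finger_gap: 0.0004
```

```bash
python3 -m crank '[[1,0,0,-0.4,0,0,0],[1,0,0,-0.4,0,0,0]]'; python3 -m crank '[[1,0,0,3,0,0,0],[1,0,0,10,0,0,0],[1,0,0,10,0,0,0],[1,0,0,8,0,0,0],[1,0,0,8,0,0,0],[1,0,0,8,0,0,0]]'; python3 -m crank '[[1,0,0,-1,0,0,0],[1,0,0,-2,0,0,0],[1,0,0,-2,0,0,0],[1,0,0,-2,0,0,0]]'
```

```text
t: 11.13
ee_pos: [0.466, 0.1623, 0.0482]
tcp_rot: [3.14, -0.026, 0.0]
wrist_force: [-1.6, -5.0, 9.4]
finger_gap: 0.0002
t: 11.63
ee_pos: [0.4663, 0.164, 0.0559]
tcp_rot: [-3.14, 0.027, -0.003]
wrist_force: [0.7, 1.8, 3.9]
finger_gap: 0.0006
t: 11.97
ee_pos: [0.4662, 0.1639, 0.0538]
tcp_rot: [-3.14, 0.027, -0.003]
wrist_force: [0.8, 2.9, 5.3]
finger_gap: 0.0004
```

```bash
python3 -m crank '[[1,0,0,2,0,0,0],[1,0,0,2,0,0,0],[1,0,0,2,0,0,0],[1,0,0,2,0,0,0]]';python3 -m crank '[[1,0,0,8,0,0,0],[1,0,0,8,0,0,0],[1,0,0,8,0,0,0]]'
```

```text
t: 12.3
ee_pos: [0.4656, 0.1627, 0.0555]
tcp_rot: [-3.141, 0.028, -0.0]
wrist_force: [-0.3, 2.4, 5.7]
finger_gap: 0.0004
t: 12.55
ee_pos: [0.4653, 0.1617, 0.0631]
tcp_rot: [3.14, -0.029, -0.001]
wrist_force: [-0.4, 0.2, 0.1]
finger_gap: 0.0005
```

Pin 2 is still up, so I'll press it again, a bit more centred.

```bash
python3 -m crank '[[1,0.5,1.5,-4,0,0,0],[1,0.5,1.5,-7,0,0,0],[1,0.5,1.5,-9,0,0,0],[1,0.5,1.5,-11,0,0,0],[1,0.5,1.5,-12.5,0,0,0],[1,0.5,1.5,-12.5,0,0,0]]'; python3 -m crank '[[1,0,0,-1,0,0,0],[1,0,0,-1.6,0,0,0],[1,0,0,-1.6,0,0,0]]'; python3 -m crank '[[1,0,0,-0.5,0,0,0],[1,0,0,-0.5,0,0,0]]'
```

```text
t: 13.05
ee_pos: [0.466, 0.1638, 0.0507]
tcp_rot: [3.141, -0.028, -0.001]
wrist_force: [-1.0, -0.7, 5.4]
finger_gap: 0.0006
t: 13.3
ee_pos: [0.466, 0.1638, 0.0492]
tcp_rot: [3.141, -0.028, -0.001]
wrist_force: [-1.2, -0.6, 6.6]
finger_gap: 0.0007
t: 13.47
ee_pos: [0.466, 0.1638, 0.0488]
tcp_rot: [3.141, -0.028, -0.001]
wrist_force: [-0.5, -0.3, 5.2]
finger_gap: 0.0005
```

```bash
python3 -m crank '[[1,0,0,-0.4,0,0,0],[1,0,0,-0.4,0,0,0]]'; python3 -m crank '[[1,0,0,-0.4,0,0,0],[1,0,0,-0.4,0,0,0],[1,0,0,-0.4,0,0,0]]'
```

```text
t: 13.63
ee_pos: [0.466, 0.1638, 0.0484]
tcp_rot: [3.141, -0.028, -0.001]
wrist_force: [-2.2, 0.1, 6.6]
finger_gap: 0.0003
t: 13.88
ee_pos: [0.466, 0.1638, 0.0482]
tcp_rot: [3.141, -0.028, -0.001]
wrist_force: [-2.1, -0.2, 8.4]
finger_gap: 0.0006
```

```bash
python3 -m crank '[[1,0,0,-0.3,0,0,0],[1,0,0,-0.3,0,0,0]]'; python3 -m crank '[[1,0,0,3,0,0,0],[1,0,0,6,0,0,0],[1,0,0,8,0,0,0],[1,0,0,8,0,0,0],[1,0,0,8,0,0,0]]'
```

```text
t: 14.05
ee_pos: [0.466, 0.1638, 0.0481]
tcp_rot: [3.141, -0.028, -0.001]
wrist_force: [-2.3, -0.5, 10.9]
finger_gap: 0.0007
t: 14.47
ee_pos: [0.466, 0.1638, 0.0557]
tcp_rot: [3.141, -0.028, -0.0]
wrist_force: [-0.8, -0.1, 4.5]
finger_gap: 0.0005
```

```bash
python3 -m crank '[[1,0,0,6,0,0,0],[1,0,0,6,0,0,0],[1,0,0,6,0,0,0],[1,0,0,1,0,0,0],[1,0,0,1,0,0,0],[1,0,0,1,0,0,0]]'; python3 -m crank '[[1,0,0,-1,0,0,0],[1,0,0,-1,0,0,0],[1,0,0,-1,0,0,0]]'
```

```text
t: 14.97
ee_pos: [0.4666, 0.1643, 0.0567]
tcp_rot: [-3.141, 0.028, -0.002]
wrist_force: [1.5, 0.4, 2.8]
finger_gap: 0.0002
t: 15.22
ee_pos: [0.4666, 0.1643, 0.0559]
tcp_rot: [-3.141, 0.028, -0.002]
wrist_force: [0.3, 0.1, 4.4]
finger_gap: 0.0007
```

```bash
python3 -m crank '[[1,0,-0.8,-2,0,0,0],[1,0,-0.8,-4,0,0,0],[1,0,-0.8,-6,0,0,0],[1,0,-0.8,-7.3,0,0,0],[1,0,-0.8,-7.8,0,0,0],[1,0,-0.8,-7.8,0,0,0]]'; python3 -m crank '[[1,0,0,-0.4,0,0,0],[1,0,0,-0.4,0,0,0],[1,0,0,-0.4,0,0,0]]'
```

```text
t: 15.72
ee_pos: [0.4666, 0.1643, 0.0484]
tcp_rot: [-3.14, 0.028, -0.002]
wrist_force: [1.3, 2.1, 5.6]
finger_gap: 0.0001
t: 15.97
ee_pos: [0.4666, 0.1642, 0.0482]
tcp_rot: [-3.14, 0.028, -0.002]
wrist_force: [-0.1, 2.2, 7.4]
finger_gap: 0.0004
```

```bash
python3 -m crank '[[1,0,0,-0.4,0,0,0],[1,0,0,-0.4,0,0,0],[1,0,0,-0.4,0,0,0]]'; python3 -m crank '[[1,0,0,-0.3,0,0,0],[1,0,0,-0.3,0,0,0],[1,0,0,-0.3,0,0,0]]'
```

```text
t: 16.22
ee_pos: [0.4667, 0.1642, 0.0482]
tcp_rot: [-3.14, 0.028, -0.002]
wrist_force: [-0.8, 2.0, 9.7]
finger_gap: 0.0009
t: 16.47
ee_pos: [0.4667, 0.1642, 0.0481]
tcp_rot: [-3.14, 0.028, -0.002]
wrist_force: [-1.8, 0.7, 12.4]
finger_gap: 0.0006
```

```bash
python3 -m crank '[[1,0,0,2,0,0,0],[1,0,0,4,0,0,0],[1,0,0,6,0,0,0],[1,0,0,8,0,0,0],[1,0,0,8.5,0,0,0],[1,0,0,8.5,0,0,0]]'
```

```text
t: 16.97
ee_pos: [0.4651, 0.1623, 0.0545]
tcp_rot: [3.14, -0.029, -0.003]
wrist_force: [-0.0, -0.8, 0.2]
finger_gap: 0.0005
```

Pin 2 now shows no force at 0.0545, which looks locked. I'll touch all three once more.

```bash
python3 -m crank '[[1,0,0,-0.9,0,0,0],[1,0,0,-0.9,0,0,0],[1,0,0,-0.9,0,0,0]]'; python3 -m crank '[[1,0,0,8,0,0,0],[1,-12,14,10,0,0,0],[1,-24,31,9,0,0,0],[1,-24,31,5,0,0,0],[1,-24,31,2,0,0,0],[1,-24,31,2,0,0,0],[1,-24,31,2,0,0,0]]';python3 -m crank '[[1,0,0,-0.9,0,0,0],[1,0,0,-2,0,0,0],[1,0,0,-2,0,0,0],[1,0,0,-2,0,0,0]]'
```

```text
t: 17.22
ee_pos: [0.4653, 0.1625, 0.0538]
tcp_rot: [3.14, -0.029, -0.003]
wrist_force: [-2.1, -0.4, 2.4]
finger_gap: 0.0006
t: 17.8
ee_pos: [0.4425, 0.1933, 0.0562]
tcp_rot: [3.141, -0.03, 0.0]
wrist_force: [0.8, -0.2, 0.5]
finger_gap: 0.0008
t: 18.13
ee_pos: [0.4423, 0.1939, 0.0543]
tcp_rot: [3.141, -0.029, 0.0]
wrist_force: [0.2, 0.4, -0.5]
finger_gap: 0.0006
```

```bash
python3 -m crank '[[1,0,0,8,0,0,0],[1,12,14,10,0,0,0],[1,24.5,29,9,0,0,0],[1,24.5,29,5,0,0,0],[1,24.5,29,2,0,0,0],[1,24.5,29,2,0,0,0],[1,24.5,29,2,0,0,0]]';python3 -m crank '[[1,0,0,-0.9,0,0,0],[1,0,0,-2,0,0,0],[1,0,0,-2,0,0,0],[1,0,0,-2,0,0,0]]'
```

```text
t: 18.72
ee_pos: [0.4658, 0.2222, 0.0559]
tcp_rot: [3.14, -0.029, -0.002]
wrist_force: [0.5, 0.2, 0.4]
finger_gap: 0.0004
t: 19.05
ee_pos: [0.4665, 0.223, 0.0544]
tcp_rot: [-3.141, 0.029, -0.0]
wrist_force: [-0.6, -1.0, 0.1]
finger_gap: 0.0003
```

All three are locked. Now to the block: lift first, then travel.

```bash
python3 -m crank '[[1,0,0,40,0,0,0],[1,0,0,80,0,0,0],[1,0,0,120,0,0,0],[-1,0,0,160,0,0,0],[-1,-30,-587,160,0,0,0.51],[-1,-30,-587,160,0,0,0.51],[-1,-30,-587,160,0,0,0.51],[-1,-30,-587,160,0,0,0.51],[-1,-30,-587,160,0,0,0.51],[-1,-30,-587,160,0,0,0.51],[-1,-30,-587,160,0,0,0.51],[-1,-30,-587,160,0,0,0.51],[-1,-30,-587,160,0,0,0.51],[-1,-30,-587,160,0,0,0.51],[-1,-30,-587,160,0,0,0.51],[-1,-30,-587,160,0,0,0.51],[-1,-30,-587,160,0,0,0.51],[-1,-30,-587,140,0,0,0.51],[-1,-30,-587,136,0,0,0.51],[-1,-30,-587,136,0,0,0.51]]'
python3 -m crank '[[-1,0,0,0,0,0,0],[-1,0,0,0,0,0,0]]'
python3 - <<'E'
import pickle
from station import r
import cv2
s=r.read_state();c=r.camera("wrist");pickle.dump((s,c),open("w3.pkl","wb"))
print(s["ee_pos"],s["tcp_rot"]);f=c["frame"][:,:,::-1];cv2.imwrite("pics/w3.png",f)
E
```

```text
t: 20.72
ee_pos: [0.4335, -0.3678, 0.1885]
tcp_rot: [3.049, 0.754, -0.007]
wrist_force: [-0.7, 1.2, 0.9]
finger_gap: 0.0868
t: 20.88
ee_pos: [0.4372, -0.3625, 0.1904]
tcp_rot: [-3.046, -0.767, -0.001]
wrist_force: [0.2, -0.3, 0.7]
finger_gap: 0.087
[ 0.43717737 -0.36251108  0.19040037] [-3.04550472e+00 -7.66817071e-01 -9.28718311e-04]
```

View pics/w3.png

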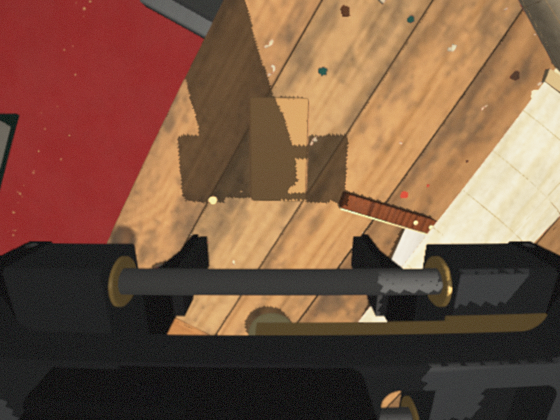

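Run:
```python
import pickle,cv2
s,c=pickle.load(open("w3.pkl","rb"))
f=c["frame"][80:220,200:360,::-1];cv2.imwrite("pics/w3c.png",cv2.resize(f,None,fx=4,fy=4,interpolation=cv2.INTER_CUBIC))
```

```text
(no output)
```

View pics/w3c.png

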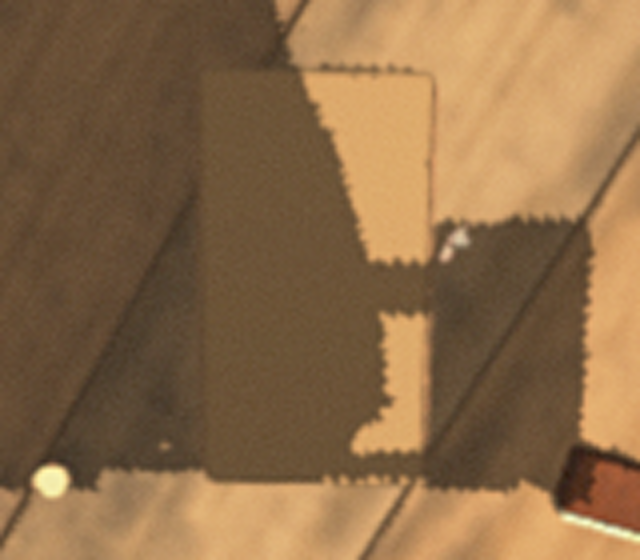

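Block top corners in the crop: about (200,70),(435,72),(429,478),(206,476).

Run:
```python
import pickle
from h import *
s,c=pickle.load(open("w3.pkl","rb"))
b=p2w(c,(np.array([(200,70),(435,72),(429,478),(206,476)])+.5)/4-.5+np.array((200,80)),.032,s)
print((b*1000).round(1),b.mean(0),np.linalg.norm(np.diff(b,axis=0,append=b[:1]),axis=1)*1000)
e=b[0]-b[3]+b[1]-b[2];print(np.degrees(np.arctan2(-e[0],e[1])))
x=R.from_rotvec(s["tcp_rot"]).as_matrix()[:,0];print("tool x",np.degrees(np.arctan2(x[1],x[0])))
```

```text
[[ 365.4 -289.4   32. ]
 [ 415.9 -262.7   32. ]
 [ 465.2 -352.2   32. ]
 [ 412.8 -379.8   32. ]] [ 0.41483278 -0.3210403   0.032     ] [ 57.11639463 102.17018782  59.25311323 102.05649142]
28.279235398583797
tool x 28.265064540414507
```

```bash
python3 -m crank '[[-1,-23,42,-40,0,0,0],[-1,-23,42,-80,0,0,0],[-1,-23,42,-115,0,0,0],[-1,-23,42,-115,0,0,0],[-1,-23,42,-115,0,0,0],[-1,-23,42,-140,0,0,0],[-1,-23,42,-158,0,0,0],[-1,-23,42,-164,0,0,0],[-1,-23,42,-164,0,0,0],[-1,-23,42,-164,0,0,0]]'
```

```text
t: 21.77
ee_pos: [0.415, -0.3228, 0.0282]
tcp_rot: [3.045, 0.765, 0.003]
wrist_force: [0.7, -1.1, -0.6]
finger_gap: 0.0868
```

```bash
python3 -m crank '[[-1,0,2,-2,0,0,0],[-1,0,2,-2,0,0,0],[1,0,2,-2,0,0,0],[1,0,2,-2,0,0,0],[1,0,2,-2,0,0,0],[1,0,2,-2,0,0,0],[1,0,2,-2,0,0,0],[1,0,2,-2,0,0,0],[1,0,2,-2,0,0,0]]'
```

```text
t: 22.52
ee_pos: [0.4135, -0.3199, 0.0243]
tcp_rot: [3.047, 0.765, -0.0]
wrist_force: [0.5, -0.1, 1.1]
finger_gap: 0.0575
```

```bash
python3 -m crank '[[1,0,0,20,0,0,0],[1,0,0,60,0,0,0],[1,0,0,100,0,0,0],[1,0,0,140,0,0,0],[1,0,0,165,0,0,0],[1,42.5,513,165,0,0,-0.508],[1,42.5,513,165,0,0,-0.508],[1,42.5,513,165,0,0,-0.508],[1,42.5,513,165,0,0,-0.508],[1,42.5,513,165,0,0,-0.508],[1,42.5,513,165,0,0,-0.508],[1,42.5,513,165,0,0,-0.508],[1,42.5,513,165,0,0,-0.508],[1,42.5,513,165,0,0,-0.508],[1,42.5,513,165,0,0,-0.508],[1,42.5,513,165,0,0,-0.508],[1,42.5,513,165,0,0,-0.508],[1,42.5,513,165,0,0,-0.508],[1,42.5,513,165,0,0,-0.508],[1,42.5,513,165,0,0,-0.508]]'
python3 -m crank '[[1,0,0,-30,0,0,0],[1,0,0,-60,0,0,0],[1,0,0,-80,0,0,0],[1,0,0,-80,0,0,0],[1,0,0,-80,0,0,0]]'
python3 - <<'E'
import pickle
from station import r
import cv2
s=r.read_state();c=r.camera("wrist");t=r.camera("top");d=r.camera("side");pickle.dump((s,c,t,d),open("w4.pkl","wb"))
print(s["ee_pos"],s["tcp_rot"]);cv2.imwrite("pics/w4.png",c["frame"][:,:,::-1])
cv2.imwrite("pics/t4.png",cv2.resize(t["frame"][180:270,140:260,::-1],None,fx=6,fy=6,interpolation=cv2.INTER_CUBIC))
E
```

```text
t: 24.18
ee_pos: [0.4549, 0.2002, 0.1888]
tcp_rot: [-3.14, 0.011, 0.001]
wrist_force: [-0.3, 0.6, -0.8]
finger_gap: 0.056
t: 24.6
ee_pos: [0.4554, 0.1921, 0.1085]
tcp_rot: [3.14, -0.026, -0.003]
wrist_force: [0.6, 0.1, -0.8]
finger_gap: 0.0557
[0.45538698 0.19214991 0.10854252] [ 3.13963674 -0.02634936 -0.00337918]
```

View pics/w4.png

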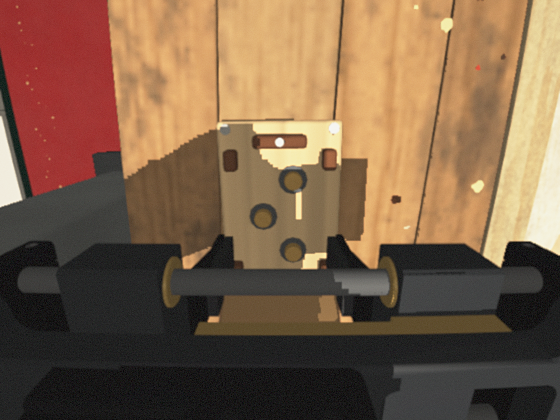

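View pics/t4.png

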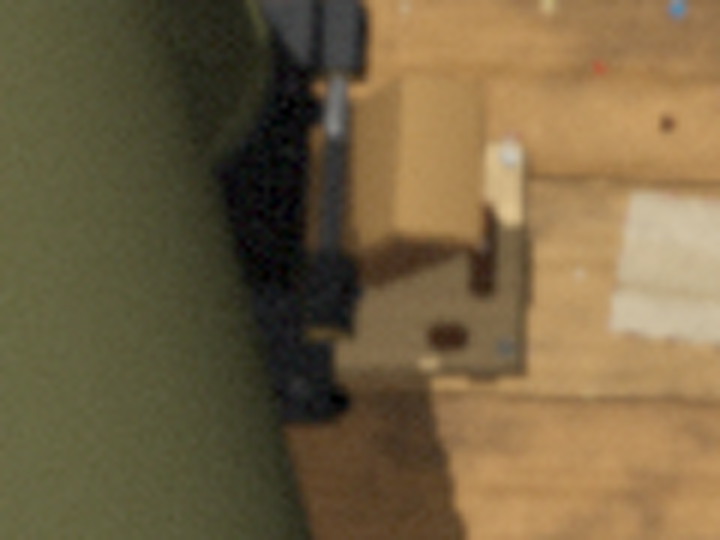

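The wrist view shows the pins uncovered, and the top view shows the block foreshortened, so it seems to have pitched in the grip. I'll check the side view.

Run:
```python
import pickle
from h import *
s,c,t,d=pickle.load(open("w4.pkl","rb"))
p=w2p(d,s["ee_pos"])[0];print(p,w2p(t,s["ee_pos"]))
u,v=map(int,p);f=d["frame"][max(v-45,0):v+45,u-60:u+60,::-1]
cv2.imwrite("pics/s4.png",cv2.resize(f,None,fx=6,fy=6,interpolation=cv2.INTER_CUBIC))
```

```text
[281.67655982 160.51041886] [[188.7659786  214.46336022]]
```

View pics/s4.png

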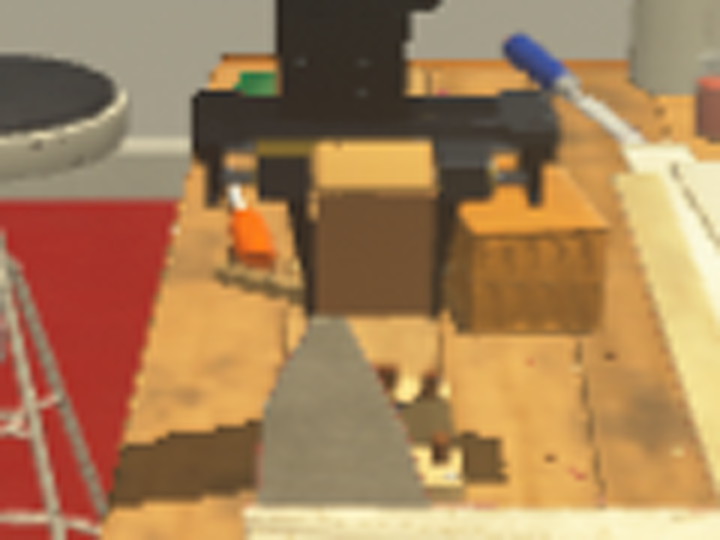

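The side view confirms it: the dark underside faces the camera, so the block is pitched about 55-60° with its +y end down. Maybe the tail fin was clipped on the way; I'll check that and work out the fin height.

Run:
```python
import pickle
from h import *
s,c,t,d=pickle.load(open("w4.pkl","rb"))
t0=pickle.load(open("top.pkl","rb"))
A=t0["frame"][80:260,230:360,::-1];B=t["frame"][80:260,230:360,::-1]
cv2.imwrite("pics/cmp.png",cv2.resize(np.hstack([A,B]),None,fx=3,fy=3))
s0=cv2.imread("pics/side0.png");B=d["frame"][:,:,::-1]
cv2.imwrite("pics/cmps.png",cv2.resize(np.hstack([s0[140:260,230:360],B[140:260,230:360]]),None,fx=3,fy=3,interpolation=cv2.INTER_CUBIC))
print(campose(d)[1],campose(t)[1])
```

```text
[ 0.39092711 -1.19376723  0.58472927] [ 0.25599186 -0.0168482   0.96489795]
```

View pics/cmp.png

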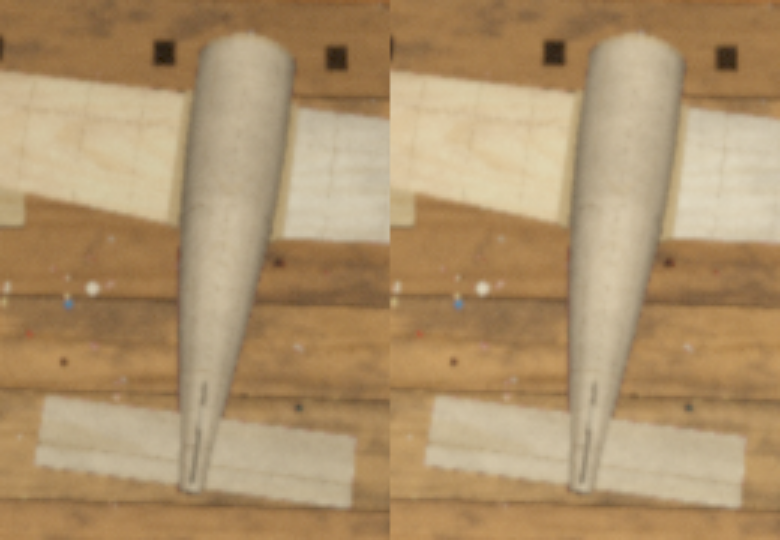

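View pics/cmps.png

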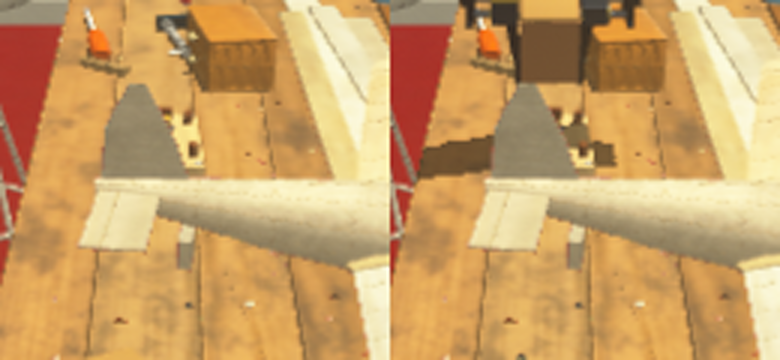

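Run:
```python
import pickle
from h import *
s,c,t,d=pickle.load(open("w4.pkl","rb"))
Rm,o=campose(d)
for z in (.14,.16,.17,.18,.19,.2,.21,.22): print(z,p2w(d,[(276,168)],z).round(3))
# slit in top: fin top edge from (204,380)/3 to (193,455)/3
for z in(.15,.18,.21): print(p2w(t,[(204/3+230,380/3+80),(194/3+230,455/3+80)],z).round(3).tolist())
```

```text
0.14 [[0.432 0.035 0.14 ]]
0.16 [[ 0.43 -0.02  0.16]]
0.17 [[ 0.429 -0.048  0.17 ]]
0.18 [[ 0.428 -0.075  0.18 ]]
0.19 [[ 0.427 -0.103  0.19 ]]
0.2 [[ 0.427 -0.131  0.2  ]]
0.21 [[ 0.426 -0.158  0.21 ]]
0.22 [[ 0.425 -0.186  0.22 ]]
[[0.459, -0.056, 0.15], [0.403, -0.047, 0.15]]
[[0.451, -0.055, 0.18], [0.398, -0.046, 0.18]]
[[0.444, -0.053, 0.21], [0.392, -0.045, 0.21]]
```

The fin top is at about z 0.17 and the block's underside passed at about 0.165, so it was clipped and pitched; the plane has not moved. I'll level the block by lowering it on free bench at about (0.43, 0.34) and regrasp.

```bash
python3 -m crank '[[1,0,0,20,0,0,0],[1,-12,40,25,0,0,0],[1,-25,80,25,0,0,0],[1,-25,120,25,0,0,0],[1,-25,148,25,0,0,0],[1,-25,148,0,0,0,0],[1,-25,148,-25,0,0,0],[1,-25,148,-40,0,0,0],[1,-25,148,-40,0,0,0],[1,-25,148,-40,0,0,0]]'
python3 - <<'E'
import pickle
from station import r
import cv2
t=r.camera("top");d=r.camera("side")
cv2.imwrite("pics/t5.png",cv2.resize(t["frame"][140:270,60:240,::-1],None,fx=4,fy=4,interpolation=cv2.INTER_CUBIC))
cv2.imwrite("pics/s5.png",cv2.resize(d["frame"][100:220,210:370,::-1],None,fx=5,fy=5,interpolation=cv2.INTER_CUBIC))
E
```

```text
t: 25.58
ee_pos: [0.4315, 0.3413, 0.0701]
tcp_rot: [-3.141, 0.025, -0.001]
wrist_force: [0.7, 0.6, -0.3]
finger_gap: 0.0557
```

View pics/t5.png

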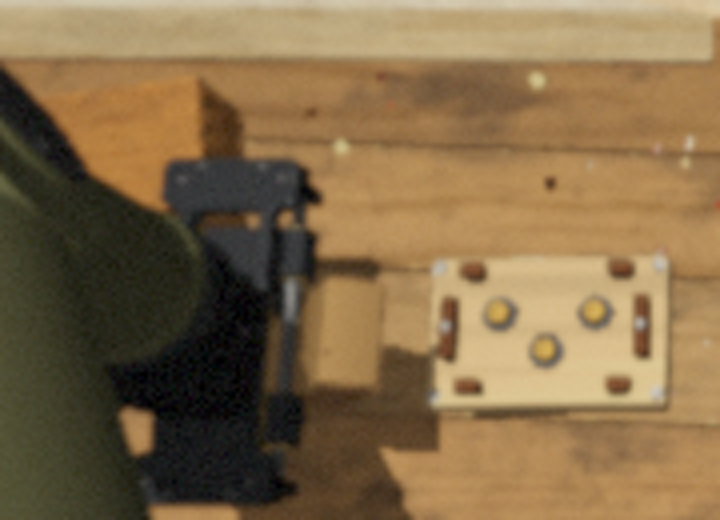

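View pics/s5.png

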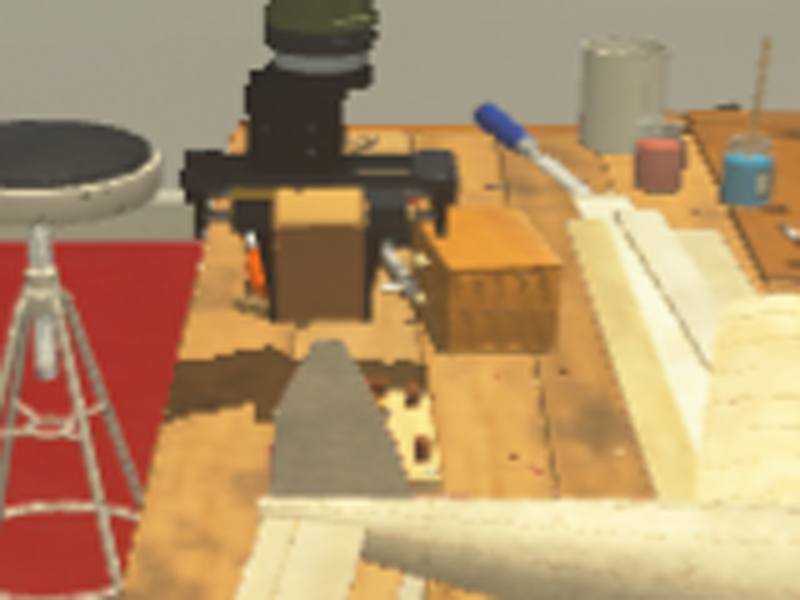

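```bash
python3 -m crank '[[1,-30,-6,0,0,0,0],[1,-30,-6,0,0,0,0],[1,-30,-6,-6,0,0,0],[1,-30,-6,-10,0,0,0],[1,-30,-6,-14,0,0,0],[1,-30,-6,-18,0,0,0],[1,-30,-6,-18,0,0,0]]';python3 -m crank '[[1,0,0,-3,0,0,0],[1,0,0,-6,0,0,0],[1,0,0,-6,0,0,0]]'
```

```text
t: 26.27
ee_pos: [0.4012, 0.3347, 0.0504]
tcp_rot: [3.14, -0.026, -0.001]
wrist_force: [0.1, -0.1, -1.1]
finger_gap: 0.056
t: 26.52
ee_pos: [0.4009, 0.3349, 0.0446]
tcp_rot: [3.141, -0.025, -0.001]
wrist_force: [0.1, -0.3, -0.9]
finger_gap: 0.0559
```

```bash
python3 -m crank '[[1,0,0,-3,0,0,0],[1,0,0,-6,0,0,0],[1,0,0,-6,0,0,0]]';python3 -m crank '[[1,0,0,-3,0,0,0],[1,0,0,-6,0,0,0],[1,0,0,-6,0,0,0]]'
python3 - <<'E'
from station import r
import cv2
d=r.camera("side");t=r.camera("top")
cv2.imwrite("pics/s6.png",cv2.resize(d["frame"][100:220,210:370,::-1],None,fx=5,fy=5,interpolation=cv2.INTER_CUBIC))
cv2.imwrite("pics/t6.png",cv2.resize(t["frame"][140:270,60:240,::-1],None,fx=4,fy=4,interpolation=cv2.INTER_CUBIC))
E
```

```text
t: 26.77
ee_pos: [0.4007, 0.3349, 0.0386]
tcp_rot: [3.141, -0.025, -0.001]
wrist_force: [-0.7, 0.2, -1.5]
finger_gap: 0.0558
t: 27.02
ee_pos: [0.4007, 0.3349, 0.0326]
tcp_rot: [3.141, -0.025, -0.001]
wrist_force: [-1.0, 0.9, -0.8]
finger_gap: 0.0563
```

View pics/s6.png

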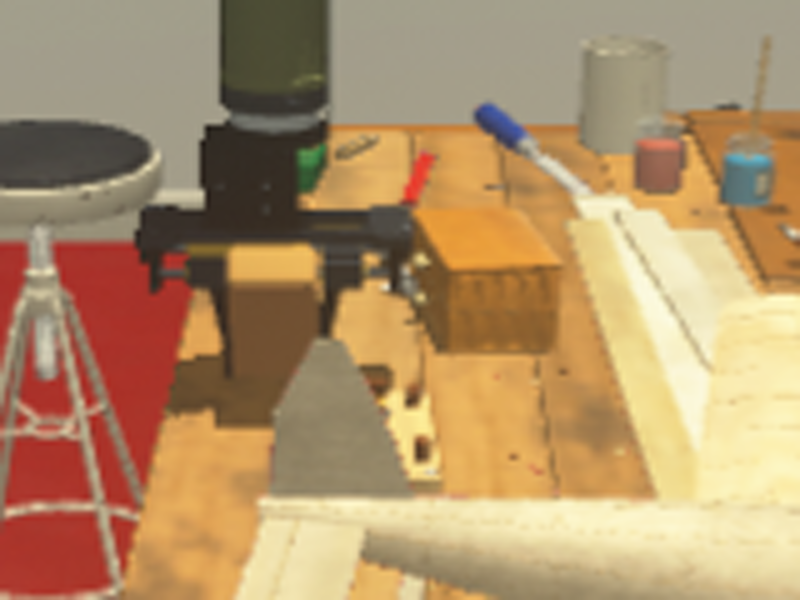

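View pics/t6.png

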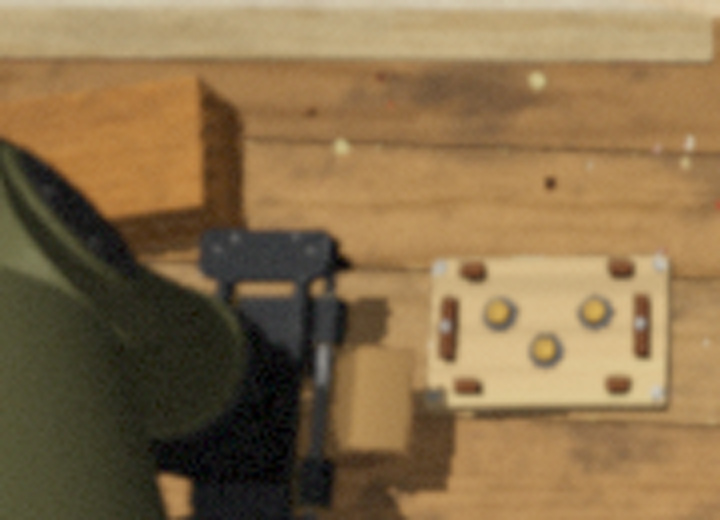

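The pitch picture doesn't match the lack of contact, so the block may also have slid in the grip. I'll triangulate its edges.

Run:
```python
import pickle
from h import *
s,c,t,d=pickle.load(open("w4.pkl","rb"))
from scipy.optimize import least_squares
X=s["ee_pos"][0]
def yz(f): return f
# params th (+y end down), g=(gy,gz): grip point in block yz coords relative to block centre
def pts(p):
    th,gy,gz=p
    G=s["ee_pos"]+np.array([0,0,-.003])
    out=[]
    for y,z in((-.052,.016),(-.052,-.016),(.052,-.016)):
        a,b=y-gy,z-gz
        out.append(G+[0,a*np.cos(th)+b*np.sin(th),-a*np.sin(th)+b*np.cos(th)])
    return np.array(out)
def res(p):
    P=pts(p)
    vs=w2p(d,P)[:,1]; ut=w2p(t,P)[:,0]
    return [vs[0]-(115+142/6),vs[1]-(115+192/6),vs[2]-(115+315/6),ut[1]-220.8,ut[0]-206.7]
for th0 in(.3,.8,1.2):
    o=least_squares(res,[th0,0,0]);print(np.degrees(o.x[0]),o.x[1:]*1000,o.cost,res(o.x))
    print((pts(o.x)*1000).round(0).tolist())
```

```text
55.47742012445821 [56.77053795 11.43798179] 0.0026818613328641887 [np.float64(-0.04572571446448137), np.float64(0.042483848531844615), np.float64(0.005148241471232495), np.float64(0.0265771825032175), np.float64(-0.02711371048582123)]
[[455.0, 134.0, 198.0], [455.0, 108.0, 180.0], [455.0, 167.0, 94.0]]
55.47742020269876 [56.77053796 11.43798193] 0.0026818613328626617 [np.float64(-0.045725720132821834), np.float64(0.04248383361718311), np.float64(0.005148264527463198), np.float64(0.026577186057323843), np.float64(-0.02711371643425764)]
[[455.0, 134.0, 198.0], [455.0, 108.0, 180.0], [455.0, 167.0, 94.0]]
55.477420100712024 [56.77053794 11.43798176] 0.0026818613328637 [np.float64(-0.04572571144862536), np.float64(0.042483854371198504), np.float64(0.005148235708134052), np.float64(0.026577182512397712), np.float64(-0.027113707507595564)]
[[455.0, 134.0, 198.0], [455.0, 108.0, 180.0], [455.0, 167.0, 94.0]]
```

The fit is clear: the block is held only near its +y end, pitched 55°, extending up and toward -y. Released low, it will tip onto its underside toward -y. I'll shift so it lands clear of the cradle, at about y 0.29-0.39.

```bash
python3 -m crank '[[1,0,0,12,0,0,0],[1,-6,25,12,0,0,0],[1,-11,50,12,0,0,0],[1,-16,80,12,0,0,0],[1,-16,80,12,0,0,0],[1,-16,80,12,0,0,0],[1,-16,80,4,0,0,0],[1,-16,80,-4,0,0,0],[1,-16,80,-7,0,0,0],[1,-16,80,-7,0,0,0],[1,-16,80,-7,0,0,0]]'
python3 - <<'E'
from station import r
import cv2
t=r.camera("top")
cv2.imwrite("pics/t7.png",cv2.resize(t["frame"][140:270,60:240,::-1],None,fx=4,fy=4,interpolation=cv2.INTER_CUBIC))
E
```

```text
t: 28.03
ee_pos: [0.3852, 0.4141, 0.0257]
tcp_rot: [3.14, -0.027, -0.001]
wrist_force: [0.7, 0.6, -1.5]
finger_gap: 0.0559
```

View pics/t7.png

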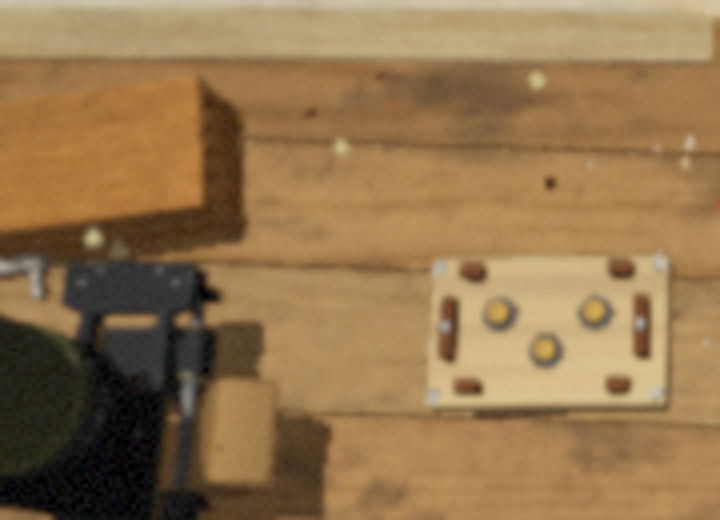

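```bash
python3 -m crank '[[1,0,0,-1.3,0,0,0],[1,0,0,-1.3,0,0,0],[-1,0,0,-1.3,0,0,0],[-1,0,0,-1.3,0,0,0],[-1,0,0,-1.3,0,0,0],[-1,0,0,-1.3,0,0,0],[-1,0,0,-1.3,0,0,0],[-1,0,0,-1.3,0,0,0]]'
python3 - <<'E'
from station import r
import cv2
t=r.camera("top");d=r.camera("side")
cv2.imwrite("pics/t8.png",cv2.resize(t["frame"][140:270,60:240,::-1],None,fx=4,fy=4,interpolation=cv2.INTER_CUBIC))
cv2.imwrite("pics/s8.png",cv2.resize(d["frame"][100:220,210:370,::-1],None,fx=5,fy=5,interpolation=cv2.INTER_CUBIC))
E
```

```text
t: 28.75
ee_pos: [0.3851, 0.4153, 0.025]
tcp_rot: [-3.141, 0.025, -0.0]
wrist_force: [-0.9, -0.3, 0.6]
finger_gap: 0.0842
```

View pics/t8.png

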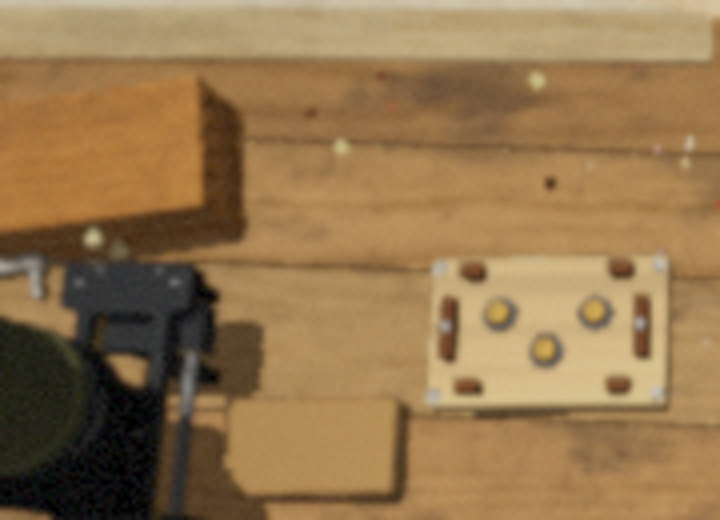

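View pics/s8.png

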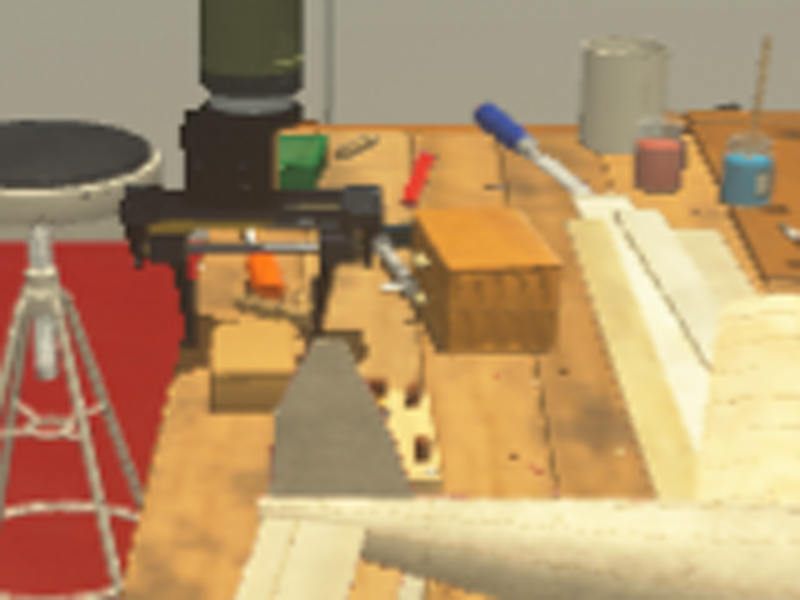

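The block lies flat again next to the fingers. I'll go up and over for a wrist look.

```bash
python3 -m crank '[[-1,0,0,40,0,0,0],[-1,0,0,80,0,0,0],[-1,0,0,120,0,0,0],[-1,0,-40,160,0,0,0],[-1,0,-80,165,0,0,0],[-1,0,-120,165,0,0,0],[-1,0,-130,165,0,0,0],[-1,0,-130,165,0,0,0],[-1,0,-130,165,0,0,0],[-1,0,-130,165,0,0,0]]'
python3 - <<'E'
import pickle
from station import r
import cv2
s=r.read_state();c=r.camera("wrist");t=r.camera("top");pickle.dump((s,c,t),open("w9.pkl","wb"))
print(s["ee_pos"],s["tcp_rot"]);f=c["frame"][:,:,::-1]
cv2.imwrite("pics/w9.png",cv2.resize(f[40:240,180:380],None,fx=3,fy=3,interpolation=cv2.INTER_CUBIC))
cv2.imwrite("pics/t9.png",cv2.resize(t["frame"][220:275,90:190,::-1],None,fx=7,fy=7,interpolation=cv2.INTER_CUBIC))
E
```

```text
t: 29.68
ee_pos: [0.3849, 0.2862, 0.1901]
tcp_rot: [-3.141, 0.024, -0.0]
wrist_force: [-0.1, -0.1, -0.1]
finger_gap: 0.0872
[0.38486674 0.28621731 0.19012073] [-3.14056472e+00  2.37574464e-02 -4.44300903e-04]
```

View pics/w9.png

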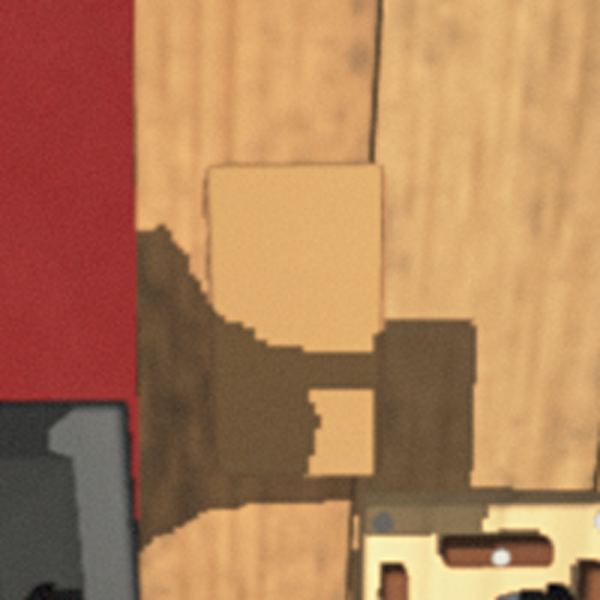

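View pics/t9.png

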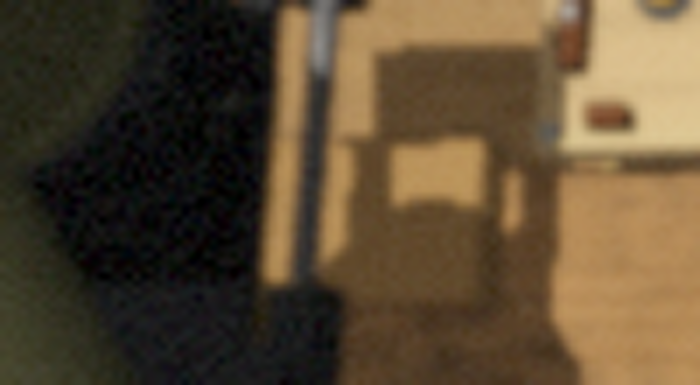

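Block top corners in the wrist crop: (208,166),(381,164),(374,475),(216,474).

Run:
```python
import pickle
from h import *
s,c,t=pickle.load(open("w9.pkl","rb"))
f=lambda p:(np.array(p)+.5)/3-.5+np.array((180,40))
b=p2w(c,f([(208,166),(381,164),(374,475),(216,474)]),.032,s)
print((b*1000).round(1),b.mean(0),np.linalg.norm(np.diff(b,axis=0,append=b[:1]),axis=1)*1000)
e=b[0]-b[3]+b[1]-b[2];print(np.degrees(np.arctan2(-e[0],e[1])))
x=R.from_rotvec(s["tcp_rot"]).as_matrix()[:,0];print("tool x",np.degrees(np.arctan2(x[1],x[0])))
```

```text
[[357.  387.2  32. ]
 [412.9 387.   32. ]
 [411.4 283.2  32. ]
 [355.5 284.3  32. ]] [0.38420052 0.33543725 0.032     ] [ 55.89604814 103.85297855  55.85909414 102.87028075]
-0.8079977229248683
tool x -0.8668422615114348
```

```bash
python3 -m crank '[[-1,-0.7,25,-30,0,0,0],[-1,-0.7,49,-70,0,0,0],[-1,-0.7,49,-110,0,0,0],[-1,-0.7,49,-110,0,0,0],[-1,-0.7,49,-110,0,0,0],[-1,-0.7,49,-140,0,0,0],[-1,-0.7,49,-157,0,0,0],[-1,-0.7,49,-163,0,0,0],[-1,-0.7,49,-163,0,0,0],[-1,-0.7,49,-163,0,0,0],[-1,-0.7,49,-163,0,0,0]]'
python3 -m crank '[[1,0,0,0,0,0,0],[1,0,0,0,0,0,0],[1,0,0,0,0,0,0],[1,0,0,0,0,0,0],[1,0,0,0,0,0,0],[1,0,0,0,0,0,0],[1,0,0,0,0,0,0]]'
```

```text
t: 30.7
ee_pos: [0.3857, 0.3353, 0.0291]
tcp_rot: [-3.139, 0.026, -0.004]
wrist_force: [0.5, 1.6, -0.6]
finger_gap: 0.0869
t: 31.28
ee_pos: [0.3844, 0.3342, 0.0271]
tcp_rot: [3.141, -0.025, 0.0]
wrist_force: [0.4, 0.8, 1.5]
finger_gap: 0.058
```

```bash
python3 -m crank '[[1,0,0,10,0,0,0],[1,0,0,30,0,0,0],[1,0,0,55,0,0,0],[1,0,0,75,0,0,0],[1,5,-10,83,0,0,0],[1,15,-30,83,0,0,0],[1,28,-55,83,0,0,0],[1,41,-82,83,0,0,0],[1,54,-107,83,0,0,0],[1,64,-127,83,0,0,0],[1,70,-138,83,0,0,0],[1,71.6,-142,83,0,0,0],[1,71.6,-142,83,0,0,0],[1,71.6,-142,83,0,0,0],[1,71.6,-142,83,0,0,0]]'
python3 - <<'E'
import pickle
from station import r
import cv2
s=r.read_state();c=r.camera("wrist");t=r.camera("top");d=r.camera("side");pickle.dump((s,c,t,d),open("w10.pkl","wb"))
print(s["ee_pos"],s["tcp_rot"]);cv2.imwrite("pics/w10.png",c["frame"][:,:,::-1])
cv2.imwrite("pics/t10.png",cv2.resize(t["frame"][180:270,140:260,::-1],None,fx=6,fy=6,interpolation=cv2.INTER_CUBIC))
cv2.imwrite("pics/s10.png",cv2.resize(d["frame"][115:215,220:340,::-1],None,fx=6,fy=6,interpolation=cv2.INTER_CUBIC))
E
```

```text
t: 32.53
ee_pos: [0.4553, 0.1932, 0.1098]
tcp_rot: [-3.141, 0.022, 0.001]
wrist_force: [0.0, -1.1, -1.4]
finger_gap: 0.0578
[0.45527395 0.19324161 0.10981997] [-3.14128685e+00  2.22730747e-02  8.14127689e-04]
```

View pics/w10.png

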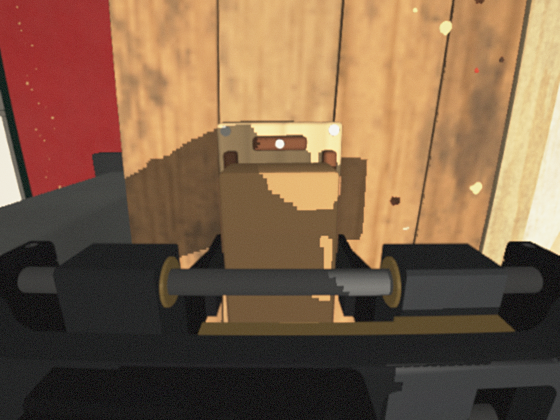

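View pics/t10.png

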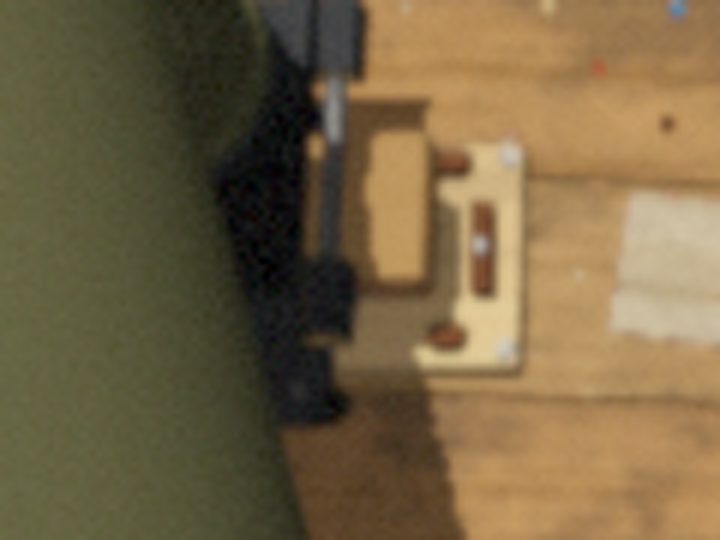

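View pics/s10.png

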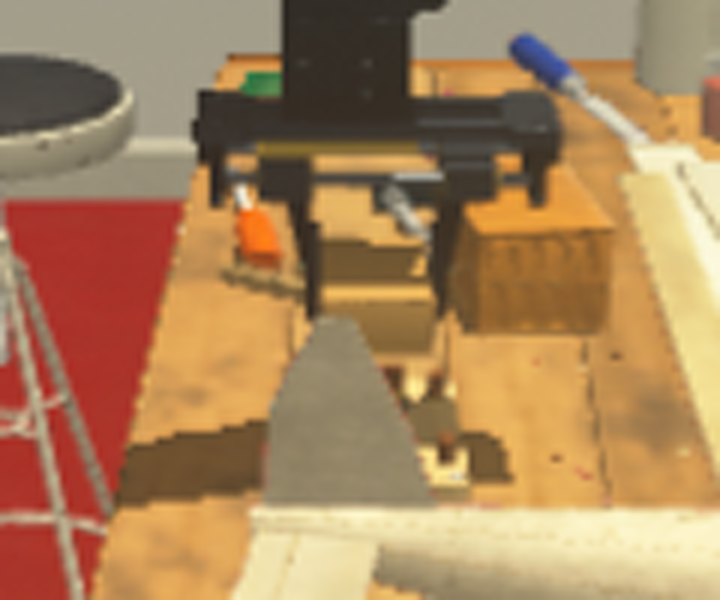

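The block is level in the grip now. Its far top edge in the wrist view runs from about (222,166) to (339,166), and the cradle's far corners are at (218,124) and (341,122).

Run:
```python
import pickle
from h import *
s,c,t,d=pickle.load(open("w10.pkl","rb"))
f=c["frame"][100:240,190:370,::-1]
cv2.imwrite("pics/w10c.png",cv2.resize(f,None,fx=4,fy=4,interpolation=cv2.INTER_CUBIC))
print(p2w(c,[(222,166),(339,166)],.1147,s).round(4),p2w(c,[(218,124),(341,122)],.022,s).round(4))
```

```text
[[0.4292 0.2492 0.1147]
 [0.4843 0.2485 0.1147]] [[0.4096 0.2678 0.022 ]
 [0.5032 0.268  0.022 ]]
```

View pics/w10c.png

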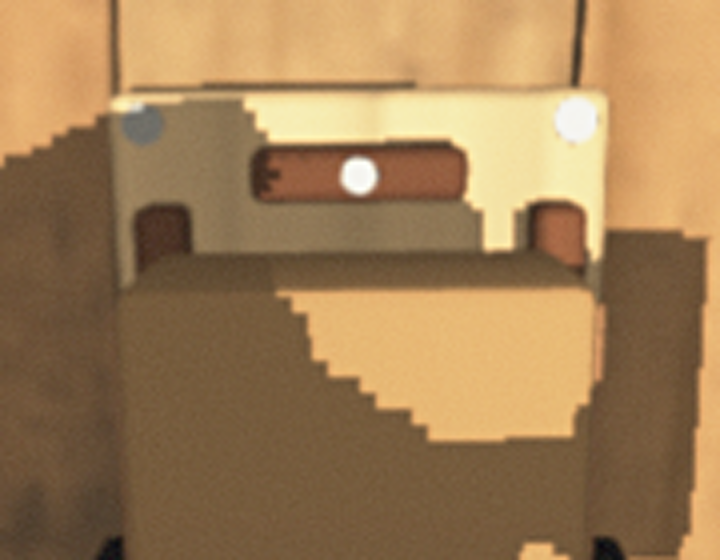

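Run:
```python
import pickle
from h import *
s,c,t,d=pickle.load(open("w10.pkl","rb"))
g=lambda p:(np.array(p)+.5)/4-.5+np.array((190,100))
print("blk top",p2w(c,g([(122,289),(592,289)]),.1147,s).round(4))
print("blk bot",p2w(c,g([(150,254),(560,254)]),.0827,s).round(4))
print("corners",p2w(c,g([(113,95),(606,93)]),.022,s).round(4))
print("end guide inner z36",p2w(c,g([(258,200),(465,202)]),.036,s).round(4))
```

```text
blk top [[0.4281 0.2464 0.1147]
 [0.4837 0.2457 0.1147]]
blk bot [[0.4259 0.2462 0.0827]
 [0.4852 0.2454 0.0827]]
corners [[0.4096 0.2682 0.022 ]
 [0.5033 0.2674 0.022 ]]
end guide inner z36 [[0.4377 0.2493 0.036 ]
 [0.4754 0.2485 0.036 ]]
```

Gaps look right: 3 mm at the end and x within about 1 mm. Descending to just above the guides.

```bash
python3 -m crank '[[1,0.8,0.5,-5,0,0,0],[1,0.8,0.5,-15,0,0,0],[1,0.8,0.5,-28,0,0,0],[1,0.8,0.5,-38,0,0,0],[1,0.8,0.5,-43,0,0,0],[1,0.8,0.5,-43,0,0,0],[1,0.8,0.5,-43,0,0,0],[1,0.8,0.5,-43,0,0,0]]'
python3 - <<'E'
import pickle
from station import r
import cv2
s=r.read_state();c=r.camera("wrist");pickle.dump((s,c),open("w11.pkl","wb"))
print(s["ee_pos"],s["tcp_rot"])
cv2.imwrite("pics/w11.png",cv2.resize(c["frame"][100:240,190:370,::-1],None,fx=4,fy=4,interpolation=cv2.INTER_CUBIC))
E
```

```text
t: 33.35
ee_pos: [0.4572, 0.1928, 0.0673]
tcp_rot: [-3.141, 0.025, -0.001]
wrist_force: [0.0, 0.0, -1.2]
finger_gap: 0.0574
[0.45716746 0.19282399 0.06729501] [-3.14127441e+00  2.52093276e-02 -1.02552462e-03]
```

View pics/w11.png

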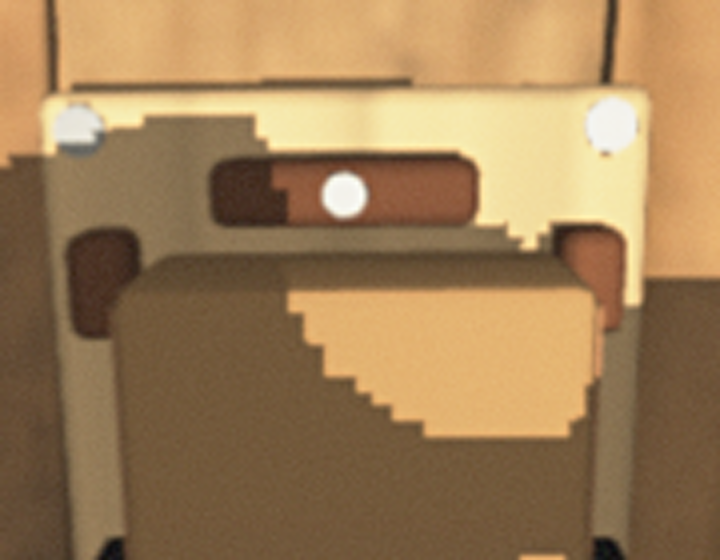

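Run:
```python
import pickle
from h import *
s,c=pickle.load(open("w11.pkl","rb"))
g=lambda p:(np.array(p)+.5)/4-.5+np.array((190,100))
zt=s["ee_pos"][2]-.0271+.032
print("blk top",p2w(c,g([(113,291),(599,291)]),zt,s).round(4),zt)
print("corners",p2w(c,g([(42,96),(648,93)]),.022,s).round(4))
print("end guide inner z36",p2w(c,g([(211,227),(478,227)]),.036,s).round(4), "screw",p2w(c,g([(344,195)]),.036,s).round(4))
print("corner guides inner",p2w(c,g([(139,262),(556,240)]),.036,s).round(4))
```

```text
blk top [[0.429  0.2459 0.0722]
 [0.4866 0.245  0.0722]] 0.07219501048189968
corners [[0.4093 0.2682 0.022 ]
 [0.5033 0.2672 0.022 ]]
end guide inner z36 [[0.4364 0.2491 0.036 ]
 [0.4757 0.2484 0.036 ]] screw [[0.4561 0.2534 0.036 ]]
corner guides inner [[0.4254 0.2441 0.036 ]
 [0.4873 0.2464 0.036 ]]
```

I'll shift x by -1.5 mm and lower gently.

```bash
python3 -m crank '[[1,-1.5,0,0,0,0,0],[1,-1.5,0,-2,0,0,0],[1,-1.5,0,-4,0,0,0],[1,-1.5,0,-5,0,0,0],[1,-1.5,0,-5,0,0,0]]'; python3 -m crank '[[1,0,0,-1,0,0,0],[1,0,0,-2,0,0,0],[1,0,0,-2,0,0,0],[1,0,0,-2,0,0,0]]'
```

```text
t: 33.82
ee_pos: [0.4551, 0.1926, 0.0617]
tcp_rot: [3.141, -0.025, -0.001]
wrist_force: [0.4, 0.4, -1.0]
finger_gap: 0.0579
t: 34.15
ee_pos: [0.4553, 0.1927, 0.0599]
tcp_rot: [3.141, -0.025, -0.0]
wrist_force: [0.1, -1.1, -0.8]
finger_gap: 0.0578
```

```bash
python3 -m crank '[[1,0,0,-0.7,0,0,0],[1,0,0,-0.7,0,0,0],[1,0,0,-0.7,0,0,0]]'; python3 -m crank '[[1,0,0,-0.4,0,0,0],[1,0,0,-0.4,0,0,0],[1,0,0,-0.4,0,0,0]]'
```

```text
t: 34.4
ee_pos: [0.4553, 0.1927, 0.0593]
tcp_rot: [3.141, -0.025, 0.0]
wrist_force: [-0.3, -0.4, -0.2]
finger_gap: 0.0575
t: 34.65
ee_pos: [0.4554, 0.1927, 0.059]
tcp_rot: [-3.141, 0.025, -0.0]
wrist_force: [0.0, -0.5, -0.7]
finger_gap: 0.0577
```

```bash
python3 -m crank '[[1,0,0,-0.4,0,0,0],[1,0,0,-0.4,0,0,0],[1,0,0,-0.4,0,0,0]]'; python3 -m crank '[[1,0,0,-0.3,0,0,0],[1,0,0,-0.3,0,0,0],[1,0,0,-0.3,0,0,0]]'
```

```text
t: 34.9
ee_pos: [0.4554, 0.1927, 0.0588]
tcp_rot: [-3.141, 0.025, -0.0]
wrist_force: [-1.6, 0.2, 3.8]
finger_gap: 0.0579
t: 35.15
ee_pos: [0.4554, 0.1927, 0.0587]
tcp_rot: [-3.141, 0.025, -0.0]
wrist_force: [-1.5, -0.6, 6.6]
finger_gap: 0.0579
```

Contact is at 0.0588, with home expected at 0.0591, so it's on the pins. Now release and retreat.

```bash
python3 -m crank '[[1,0,0,0.4,0,0,0],[1,0,0,0.4,0,0,0],[-1,0,0,0.4,0,0,0],[-1,0,0,0.4,0,0,0],[-1,0,0,0.4,0,0,0],[-1,0,0,0.4,0,0,0],[-1,0,0,0.4,0,0,0]]'; python3 -m crank '[[-1,0,0,10,0,0,0],[-1,0,0,30,0,0,0],[-1,0,0,60,0,0,0],[-1,0,0,100,0,0,0],[-1,0,-15,130,0,0,0],[-1,0,-30,132,0,0,0],[-1,0,-45,132,0,0,0],[-1,0,-45,132,0,0,0],[-1,0,-45,132,0,0,0],[-1,0,-45,132,0,0,0]]'
python3 - <<'E'
import pickle
from station import r
import cv2
s=r.read_state();c=r.camera("wrist");t=r.camera("top");d=r.camera("side");pickle.dump((s,c,t,d),open("w12.pkl","wb"))
print(s["ee_pos"])
cv2.imwrite("pics/w12.png",cv2.resize(c["frame"][40:240,180:380,::-1],None,fx=3,fy=3,interpolation=cv2.INTER_CUBIC))
cv2.imwrite("pics/s12.png",cv2.resize(d["frame"][135:215,230:340,::-1],None,fx=7,fy=7,interpolation=cv2.INTER_CUBIC))
E
```

```text
t: 35.73
ee_pos: [0.4552, 0.1926, 0.0584]
tcp_rot: [3.141, -0.025, -0.0]
wrist_force: [-0.3, 0.3, -0.4]
finger_gap: 0.0822
t: 36.57
ee_pos: [0.4544, 0.1478, 0.1893]
tcp_rot: [3.141, -0.025, -0.003]
wrist_force: [-0.1, 0.2, -0.3]
finger_gap: 0.0866
[0.45436873 0.14782901 0.18931348]
```

View pics/w12.png

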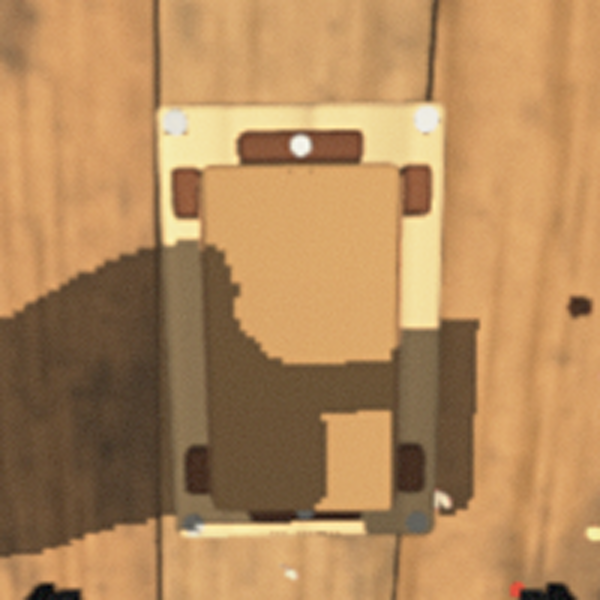

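View pics/s12.png

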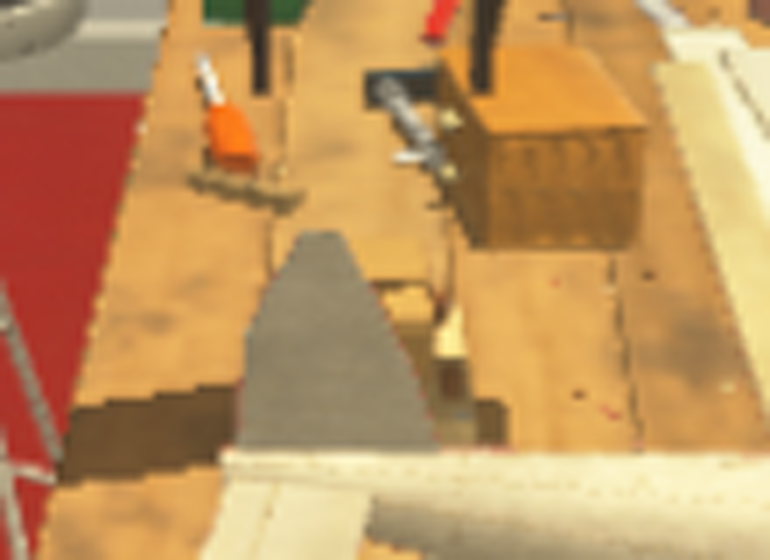

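Run:
```python
import pickle
from h import *
s,c,t,d=pickle.load(open("w12.pkl","rb"))
f=lambda p:(np.array(p)+.5)/3-.5+np.array((180,40))
b=p2w(c,f([(202,166),(399,164),(393,510),(208,510)]),.064,s)
cr=p2w(c,f([(158,106),(442,104),(433,533),(180,533)]),.022,s)
for a in(b,cr): print((a.mean(0)*1000).round(1),(np.linalg.norm(np.diff(a,axis=0,append=a[:1]),axis=1)*1000).round(1),np.degrees(np.arctan2(-(a[0]-a[3]+a[1]-a[2])[0],(a[0]-a[3]+a[1]-a[2])[1])))
```

```text
[455.3 193.9  64. ] [ 56.7 104.   58.9 103.5] -0.8550975871729648
[456.3 194.1  22. ] [ 93.1 148.1  94.  147.5] 0.07526753325159995
```

In the image the block sits centred between the guides. The width bias matches what I saw when it lay flat on the bench. I'll confirm it is level with two feather touches on top of the block, expected at TCP 0.086.

```bash
python3 -m crank '[[1,1,10,-30,0,0,0],[1,1,10,-60,0,0,0],[1,1,10,-85,0,0,0],[1,1,10,-95,0,0,0],[1,1,10,-101,0,0,0],[1,1,10,-101,0,0,0],[1,1,10,-101,0,0,0],[1,1,10,-101,0,0,0]]'; python3 -m crank '[[1,0,0,-0.7,0,0,0],[1,0,0,-1.4,0,0,0],[1,0,0,-1.4,0,0,0],[1,0,0,-1.4,0,0,0]]'; python3 -m crank '[[1,0,0,-0.6,0,0,0],[1,0,0,-0.6,0,0,0],[1,0,0,-0.6,0,0,0]]'
```

```text
t: 37.38
ee_pos: [0.4574, 0.1582, 0.091]
tcp_rot: [-3.14, 0.025, -0.004]
wrist_force: [0.4, -0.5, 0.1]
finger_gap: 0.0414
t: 37.72
ee_pos: [0.4565, 0.1578, 0.0885]
tcp_rot: [-3.141, 0.025, -0.001]
wrist_force: [0.2, 0.7, -0.0]
finger_gap: 0.015
t: 37.97
ee_pos: [0.4562, 0.1577, 0.0876]
tcp_rot: [3.141, -0.025, 0.0]
wrist_force: [0.5, 0.1, 0.9]
finger_gap: 0.0021
```

```bash
python3 -m crank '[[1,0,0,-0.7,0,0,0],[1,0,0,-0.7,0,0,0],[1,0,0,-0.7,0,0,0]]'; python3 -m crank '[[1,0,0,-0.5,0,0,0],[1,0,0,-0.5,0,0,0],[1,0,0,-0.5,0,0,0]]'; python3 -m crank '[[1,0,0,-0.4,0,0,0],[1,0,0,-0.4,0,0,0],[1,0,0,-0.4,0,0,0]]'
```

```text
t: 38.22
ee_pos: [0.4562, 0.1576, 0.0868]
tcp_rot: [3.141, -0.025, -0.0]
wrist_force: [0.2, 0.2, -0.4]
finger_gap: 0.0005
t: 38.47
ee_pos: [0.4563, 0.1577, 0.0864]
tcp_rot: [3.141, -0.025, 0.0]
wrist_force: [-0.2, -0.2, -0.3]
finger_gap: 0.0007
t: 38.72
ee_pos: [0.4564, 0.1576, 0.0862]
tcp_rot: [3.141, -0.025, 0.0]
wrist_force: [-0.2, -0.7, 3.0]
finger_gap: 0.0005
```

The -y end touched at 0.0862, matching 0.086. Now the +y end.

```bash
python3 -m crank '[[1,0,0,8,0,0,0],[1,0,35,8,0,0,0],[1,0,70,8,0,0,0],[1,0,70,5,0,0,0],[1,0,70,2,0,0,0],[1,0,70,1,0,0,0],[1,0,70,1,0,0,0],[1,0,70,1,0,0,0]]'; python3 -m crank '[[1,0,0,-0.5,0,0,0],[1,0,0,-0.5,0,0,0],[1,0,0,-0.5,0,0,0]]'; python3 -m crank '[[1,0,0,-0.4,0,0,0],[1,0,0,-0.4,0,0,0],[1,0,0,-0.4,0,0,0]]'
```

```text
t: 39.38
ee_pos: [0.4564, 0.2264, 0.0869]
tcp_rot: [3.141, -0.028, -0.0]
wrist_force: [0.5, -0.5, 0.3]
finger_gap: 0.0003
t: 39.63
ee_pos: [0.4564, 0.2273, 0.0866]
tcp_rot: [-3.141, 0.026, -0.0]
wrist_force: [-0.1, -0.3, 0.1]
finger_gap: 0.0005
t: 39.88
ee_pos: [0.4564, 0.2276, 0.0862]
tcp_rot: [3.141, -0.025, 0.0]
wrist_force: [-0.1, -0.3, 0.9]
finger_gap: 0.0003
```

Both ends are at 0.086, so the block is level and at home height. Retreat, take a last look, and hand in.

```bash
python3 -m crank '[[1,0,0,10,0,0,0],[1,0,0,30,0,0,0],[1,0,0,60,0,0,0],[1,0,0,95,0,0,0],[1,0,-40,105,0,0,0],[1,0,-79,105,0,0,0],[1,0,-79,105,0,0,0],[1,0,-79,105,0,0,0],[1,0,-79,105,0,0,0]]'
python3 - <<'E'
from station import r
import cv2
c=r.camera("wrist")
cv2.imwrite("pics/w13.png",cv2.resize(c["frame"][40:240,180:380,::-1],None,fx=3,fy=3,interpolation=cv2.INTER_CUBIC))
E
```

```text
t: 40.63
ee_pos: [0.4562, 0.1491, 0.1916]
tcp_rot: [-3.14, 0.026, -0.001]
wrist_force: [-0.3, 1.6, -0.5]
finger_gap: 0.0005
```

View pics/w13.png

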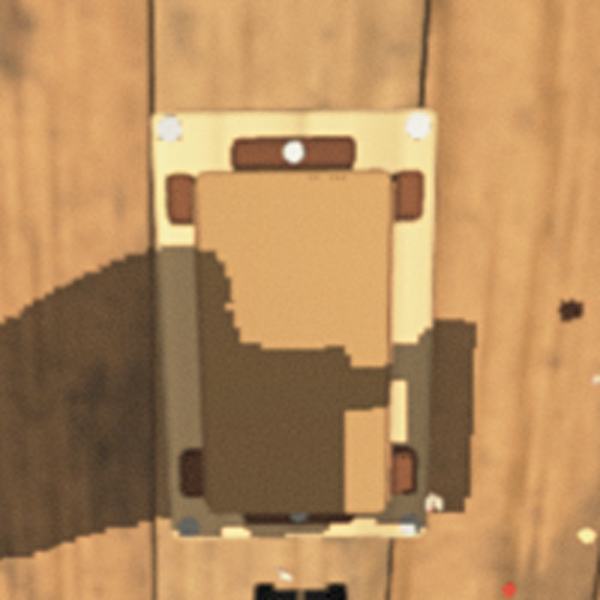

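The block lies between all the guides at crop (195-391, 172-515), with the gripper clear above it.

```bash
python3 -c "
from station import r
print(r.finish_job())"
```

```text
the job is handed in; nothing more can be done
None
```

The cork block is in the cradle, level on all three locked pins and between the guides. I let go of it, moved the gripper clear, and handed the job in at about 41 s.

- **Pins:** by light touch, pins 1 and 2 stood up and pin 3 was locked. Pin 1 locked on the first press. Pin 2 came back up after two presses and locked on the third, for a reason I did not find. A last touch before loading found all three locked. The highest force I read on a pin was about 12 N, against the 25 N limit.
- **Mishap:** on the first carry the block's underside, at about z = 0.165 m, most likely clipped the model plane's tail fin, whose top is at about 0.17 m. The block pitched about 55° and slid in the grip. Pictures from before and after show the plane unmoved. I tipped the block back flat onto free bench beside the cradle, regrasped it at its centre and carried it in level.
- **Last checks:** the block met the pins at TCP height 0.0588 m, against 0.0591 m expected, and I pressed it there with at most about 7 N. Light touches on its top read 0.0862 m at both ends, against 0.086 m expected for level and home. The touch at the +y end was faint, about 1 N. The last picture shows the block between all the guides.
- **Disagreement:** the picture measurements put the block about 0.9° off the cradle's direction and 1 mm off its centre, within their uncertainty.

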